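# Close, switch on and stow the bench torches

### The job

The torches in the wooden rack have fresh cells and need their lamp heads: on each one, push a head down over the three pins against the spring, twist it clockwise seen from above, and let it rise so that it is locked in its notches. Click each torch on by pushing its tail button fully home (press the torch down on the bench) and leave it standing upright in a sleeve of the steel caddy. A spare head may stay where it is; do not shift or tip the other things lying about.

Things in the scene. Friction and masses are not known exactly. Their poses are not given: they have to be found in the camera images.
- rack: timber torch rack fixed to the bench, 61 (x) x 291 (y) x 45 mm high; origin under its centre. Three square wells, 41 mm wide, in a row along its y axis at y = -95, 0 and +95 mm, their floor 8 mm above the bench and open under the tail button. Its place and yaw vary; some wells may be empty.
- caddy: dark sheet-steel torch caddy fixed to the bench: base plate 270 (x) x 70 (y) x 4 mm thick, origin under its centre; on it three open square sleeves, 46 mm wide inside (sides along x and y), walls 4 mm, tops 54 mm above the bench, at x = -88, 0 and +88 mm. Empty at the start; a torch's square tail goes in with 4 mm to spare a side.
- torch1_mid (a point): torch body without its head, standing in a well (absent: None): on its axis half-way up, 57 mm over the tail's underside; z up. Tail: black rubber, 38 mm square, 40 mm high, 1.5 mm play a side in the well, which stops it turning. Barrel 32 mm diameter; collar 44 mm, top at 90 mm; neck 30 mm diameter, chamfered, top at 114 mm (all heights over the tail's underside). 0.29 kg, not fastened.
- torch1_pins (a point): on the torch's axis at the height of its 3 bayonet pins, 108 mm over the tail's underside. Pins 5 mm thick, out to 21 mm from the axis, along this frame's +x and at 120 and 240 degrees from it. A sprung brass contact, 18 mm diameter, top 129.5 mm over the underside, goes in 14 mm and pushes up: 6.6 N at first touch, 9 N with a head locked, 15 N with a head fully down.
- torch1_button (a joint): 16 mm round push switch in the middle of the tail's underside: 0 = off, sticking out 4 mm; 0.004 = on, flush. Takes about 6 N (the torch's own weight is not enough) and stays as it is pushed.
- torch2_mid (a point): torch body like torch1: on its axis half-way up, 57 mm over the tail's underside; z up. May be absent.
- torch2_pins (a point): the same point and axes on this torch.
- torch2_button (a joint): the same switch on this torch.
- torch3_mid (a point): torch body like torch1: on its axis half-way up, 57 mm over the tail's underside; z up. May be absent.
- torch3_pins (a point): the same point and axes on this torch.
- torch3_button (a joint): the same switch on this torch.
- head1_mid (a point): lamp head, 54 mm tall, 0.10 kg, three alike, any fits any torch; on its axis half-way up; z up. Stands on its skirt, lens up. Upper 28 mm: round solid dark bezel, 50 mm diameter; grip it about 40 mm over the lower rim, at any yaw. Lower 26 mm: hollow skirt, 45 mm outside, 33 mm inside, ceiling 26 mm over the rim. Once locked, the torch can be lifted, carried and pressed by it.
- head1_notch (a point): on the head's axis 8.5 mm over the lower rim, where the pins lie when locked: it then meets the torch's pins point. Slot mouths, 8.8 mm wide, open at the rim along this frame's +x and at 120 and 240 degrees; a pale rib on the dark bezel and a pale dash by the lens mark each. Pins enter the mouths as the head goes down; the skirt meets the collar with the pins 18 mm over the rim.
- head2_mid (a point): lamp head like head1: on its axis half-way up (27 mm over its lower rim), same axes.
- head2_notch (a point): the same point and axes on this head. To lock any head: go down, mouths over pins, until the pins are 14.5 to 17.5 mm over the rim (a ledge blocks the turn above that), turn the head 46 degrees clockwise seen from above (41 to 51 will do, then there is a stop; the tail's play takes up to 9 more), then let it rise 7.5 mm till the pins rest in the notches.
- head3_mid (a point): lamp head like head1: on its axis half-way up (27 mm over its lower rim), same axes.
- head3_notch (a point): the same point and axes on this head. A head not turned far enough stays about 5 mm low on the ledge, or springs up 4 mm higher than locked.
- bottle: small amber glass bottle, 48 mm diameter, 100 mm tall; origin under its centre. Bystander.
- tub: clear plastic tub, 110 mm across, 50 mm high; origin under its centre. Bystander.
- can: plain drink can, 66 mm diameter, 115 mm tall; origin under its centre. Bystander.
- tape: roll of tape lying flat, 90 mm diameter, 24 mm high; origin under its centre. Bystander.
- spanner: open-ended spanner, 170 mm long, lying flat. Bystander.
- bolt: big bolt standing on its 30 mm head, 60 mm tall; origin under its centre. Bystander.
There are look-alikes about, which are no part of the job. Leave any turquoise look-alike of the part that bears head3_mid alone. Leave any yellow look-alike of the part that bears head2_mid alone.

How it is judged:
By the outcome, as a careful person would: the job done as asked, in the order asked, and still so for the second after the job is handed in, with the robot touching nothing.
Of torch1, torch2, torch3 only 2 to 3 are there at a start; the rules pass over those that are not, and their reading is None.
At some moment in a run one of head1, head2, head3 may be knocked a few centimetres aside while the robot is not near it.
It also fails if it takes over 210 s, if anything falls off the work surface, if the arm or the gripper's body presses on something with over 40 N, if the wrist force passes 120 N, or if a joint passes its speed limit or range.

### The arm

A 6-joint arm with a two-finger parallel gripper is mounted at the origin on the work surface. World frame = base frame: x ahead of the robot, y to its left, z up, the work surface at z = 0. Lengths are in mm, angles in rad, forces in N, time in s.
With the tool pointing down it reaches from about 275 to 1000 mm from the base axis. Payload 8.4 kg.
Tool frame: the origin (TCP) lies at the centre of the arm's flange, where the gripper is bolted on; the fingertips stand 173 mm ahead of it and the grasp point (between the pads) lies 155 mm ahead of it (tcp_to_tips is the distance from the TCP to the fingertips, in mm); z points along the fingers, x is the direction in which the jaws open and shut, and the axes are right-handed (so a half turn about z gives the same grasp; the last joint's range is limited). The gripper opens to 85 mm and grips with 20 to 120 N. Pads are 22 mm wide; open, the fingers measure 114 mm over their backs; the gripper's body (76 mm by 85 mm) begins 54 mm behind the grasp point. The pads swing forward as they close: fully open they stand 13 mm farther back than shut.
Start: joints at [1.289, 0.353, 1.633, -0, 1.155, -0.002], TCP at [172.601, 600.698, 404.681] pointing down, gripper open.
Joint ranges: [-2.63, 2.63], [-0.92, 2.1], [0.06, 2.66], [-1.3, 4.44], [0, 2.69], [-3.02, 3.02]. Speed limits (rad/s): [2.22, 2.22, 2.79, 3.14, 3.14, 3.14].

### API

Orientations are given as [roll, pitch, yaw] about the fixed x, y, z axes, in that order (R = Rz(yaw) Ry(pitch) Rx(roll)).
In Python, from rig import sense, grab_frame, camera_info, sign_off, tcp_to_tips gives the robot as it stands.
- The arm moves only by the shell command python3 -m creep 'ROWS' [FORCE]. ROWS is text: rows parted by semicolons, each of 5 numbers parted by spaces: the opening in per cent of the stroke, from 0 (shut) to 100 (fully open), then the shift along the tool's x, y, z in cm, then the turn about the tool's z in degrees. In form: fingers tx ty tz roll; .... A call has 1 to 20 rows; each row is the pose to reach, as a shift and turn from the pose measured when the call began, along the tool's axes at that moment; what a row does not reach only later rows make up. A row lasts 1/10 s, in which the tool goes at most 50 mm and 8.59 degrees, less where a joint would pass 70% of its speed; a pose out of reach is approached as far as the arm can. A call with a gripper value outside its range is refused whole. The fingers move at their own pace and stop on an object; FORCE is the grip in N (left out, the last holds). Time passes only in rows, so rows that repeat a pose let the fingers close. It gives the time, the measured TCP pose, the force and the opening at its end, in the units of the state.
- sense(): the state, without advancing time (a new reading comes with each control period).
- grab_frame(name): name is "scene" or "top"; returns (picture, depth): 384x512x3 uint8, blue, green, red; 384x512 float32, mm along the optical axis (not along the pixel's ray), 0 where there is no reading.
- camera_info(name): a dict with "vertical_fov" (degrees; the focal length in pixels is half the picture's height over the tangent of half this angle, whatever the lens; pixels are square), "cx", "cy" (the principal point, pixels), "world_to_cam" (4x4, takes a point from world to camera coordinates). Camera axes: x right, y down, z forward; pixel columns grow to the right and rows downward; lengths in mm; the calibration is good to about 2 mm. A picture is of the moment at which its call begins. camera_info takes no time and is no camera call.
- sign_off(): hands the job in, once; it reports no verdict.
The state is a dict: "clock": time; "qpos": joint angles; "qvel": joint speeds; "joint_efforts": joint torques, N m; "eef_pos": TCP position; "tcp_rot": TCP orientation; "contact_force": force on the tool from outside, world axes, zero at the start; "wrist_torque": the same for the moment, N m; "opening": opening from 0.0 (shut) to 1.0 (fully open).
Only numpy, scipy, OpenCV 4.12 (cv2) and the standard library are available. Lean on these libraries where they do the work, as an engineer would, in place of code of your own. Each camera call takes 0.05 s, during which the arm holds its last target.

## Working session

There is one attempt and no reset: what is moved stays moved. The work goes in short steps, Python scripts to look and compute and a shell command to move; the robot and the scene stay as the last step left them, time stands still between calls to the robot, and variables do not carry over. Pictures are saved under pics/ and viewed, and the job is handed in when it is done.

```bash
ls; mkdir -p pics; cat > h.py <<'E'
import numpy as np, cv2
from rig import *
def cam(n):
    c=camera_info(n); f=192/np.tan(np.radians(c["vertical_fov"])/2)
    return f,c["cx"],c["cy"],np.array(c["world_to_cam"])
def pix2plane(n,u,v,z):
    f,cx,cy,T=cam(n); R=T[:3,:3]; t=T[:3,3]
    C=-R.T@t; d=R.T@np.array([(u-cx)/f,(v-cy)/f,1.])
    return C+d*(z-C[2])/d[2]
def depth2world(n,D):
    f,cx,cy,T=cam(n); v,u=np.mgrid[0:D.shape[0],0:D.shape[1]]
    P=np.stack([(u-cx)/f*D,(v-cy)/f*D,D],-1)
    W=(P-T[:3,3])@T[:3,:3]
    W[D<=0]=np.nan
    return W
def proj(n,p):
    f,cx,cy,T=cam(n); q=T[:3,:3]@np.array(p,float)+T[:3,3]
    return f*q[0]/q[2]+cx,f*q[1]/q[2]+cy
E
python3 - <<'E'
from h import *
for n in ("scene","top"):
    p,d=grab_frame(n); cv2.imwrite(f"pics/{n}0.png",p); np.savez(f"pics/{n}0.npz",p=p,d=d)
    print(n,cam(n)[:3], np.round(cam(n)[3],3).tolist())
print(sense())
E
```

```text
pics
scene (np.float64(423.46449301439645), 252.75378774600216, 190.6078448917886) [[0.656, 0.754, 0.012, -383.288], [0.525, -0.445, -0.725, -198.934], [-0.541, 0.482, -0.689, 1381.803], [0.0, 0.0, 0.0, 1.0]]
top (np.float64(398.4020759390507), 257.0508325850875, 189.4921637431149) [[0.02, -1.0, -0.01, 58.056], [-0.985, -0.018, -0.172, 550.085], [0.172, 0.013, -0.985, 1276.068], [0.0, 0.0, 0.0, 1.0]]
{'clock': 0.1, 'qpos': array([ 1.28863603e+00,  3.53568378e-01,  1.63407707e+00,  1.78907960e-05,
        1.15519283e+00, -2.40545672e-03]), 'qvel': array([ 1.26100239e-03, -1.60470302e-03, -2.12715764e-03, -2.20429549e-04,
        3.00795943e-05, -9.90910711e-04]), 'joint_efforts': array([ 1.37211449e-03, -6.06356192e+01, -3.42821252e+01, -1.92634968e-05,
        3.94032089e-03, -3.45200544e-05]), 'eef_pos': array([172.51475183, 600.49179748, 404.03577614]), 'tcp_rot': array([-3.14157330e+00,  1.24558451e-03,  1.29103427e+00]), 'contact_force': array([ 0.26209279, -0.12619077, -0.00713594]), 'wrist_torque': array([0.00918625, 0.0068357 , 0.02368942]), 'opening': 1.0042806716171928}
```

View pics/scene0.png

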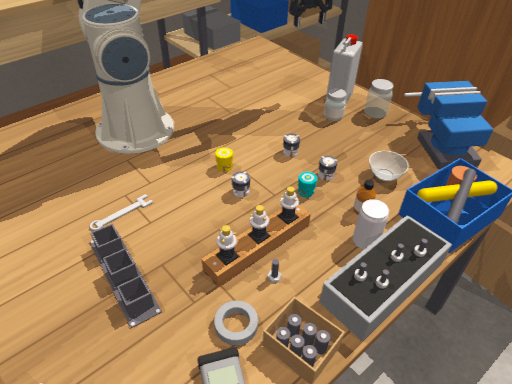

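View pics/top0.png

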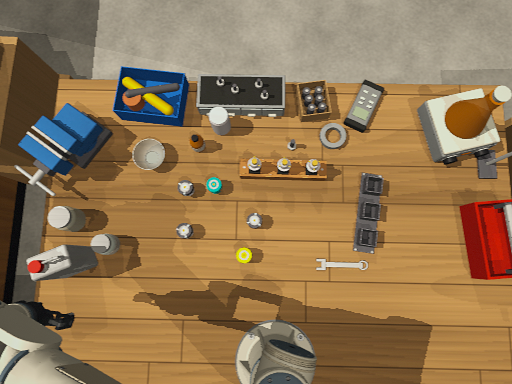

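The top view shows three torches in the rack at about (254,165), (284,166) and (313,167). The heads are at (186,188), (185,230) and (255,220), with the turquoise and yellow decoys at (214,185) and (244,255). The caddy sleeves are at (372,185), (369,211) and (367,237). I'll zoom in for detail.

```bash
python3 - <<'E'
from h import *
p=np.load("pics/top0.npz")["p"]
a=cv2.resize(p[140:275,160:345],None,fx=4.3,fy=4.3,interpolation=cv2.INTER_CUBIC); cv2.imwrite("pics/topz.png",a)
p=np.load("pics/scene0.npz")["p"]
a=cv2.resize(p[130:280,200:350],None,fx=4,fy=4,interpolation=cv2.INTER_CUBIC); cv2.imwrite("pics/scenez.png",a)
E
```

```text
(no output)
```

View pics/topz.png

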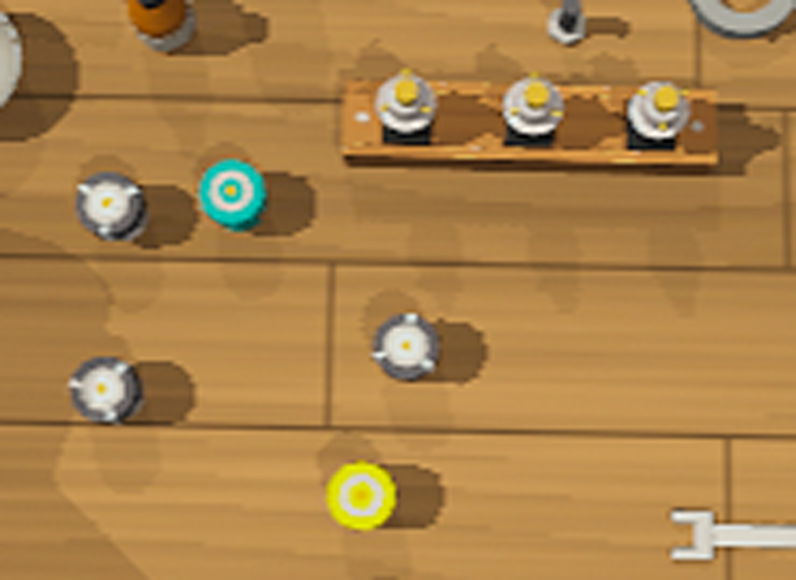

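View pics/scenez.png

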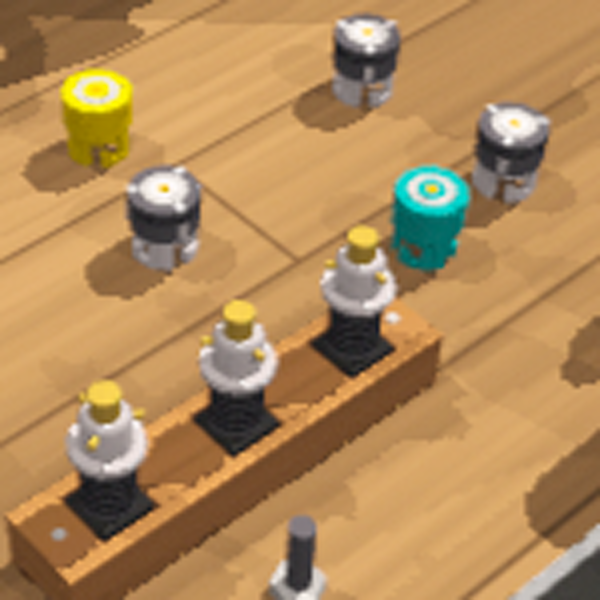

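```bash
python3 - <<'E'
from h import *
rows=[]
for n,pts in (("top",[(254,165),(284,166),(313,167),(186,188),(185,230),(255,220)]),("scene",[(226,243),(259,222),(289,204),(328,166),(291,144),(241,183)])):
    p=np.load(f"pics/{n}0.npz")["p"]
    rows.append(np.hstack([cv2.resize(p[v-16:v+17,u-16:u+17],(260,260),interpolation=cv2.INTER_NEAREST) for u,v in pts[:3]]))
    rows.append(np.hstack([cv2.resize(p[v-16:v+17,u-16:u+17],(260,260),interpolation=cv2.INTER_NEAREST) for u,v in pts[3:]]))
cv2.imwrite("pics/z1.png",np.vstack(rows[:2])); cv2.imwrite("pics/z2.png",np.vstack(rows[2:]))
for n in("top","scene"):
    T=cam(n)[3]; print(n,-T[:3,:3].T@T[:3,3])
E
```

```text
top [ 321.10281423   51.07707501 1352.25641185]
scene [1104.29323108 -465.90103507  811.99490631]
```

View pics/z1.png

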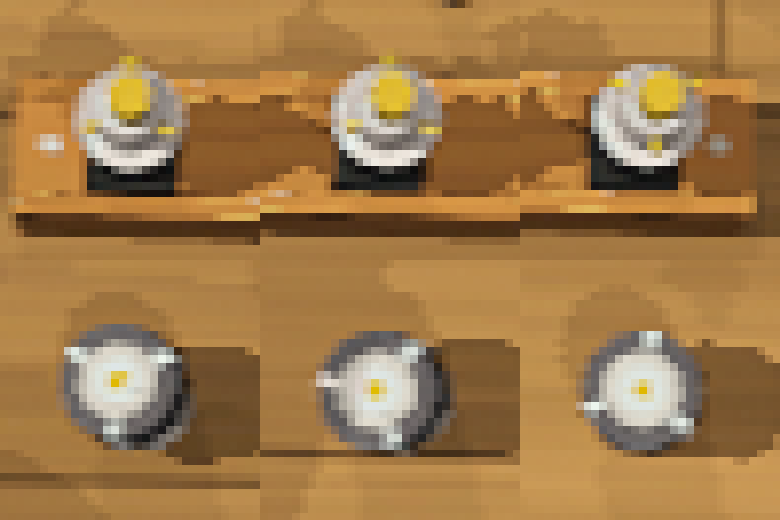

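View pics/z2.png

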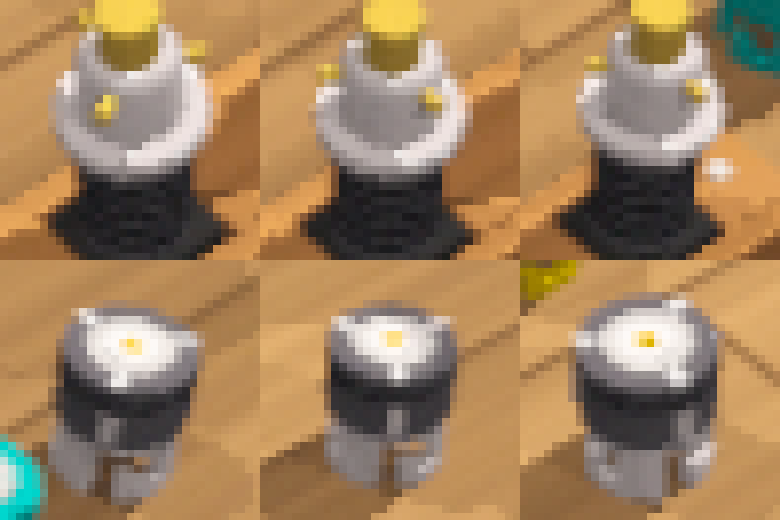

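```bash
cat >> h.py <<'E'
def yblobs(n,p,u,v,r=14,h0=22,h1=32,smin=120,vmin=110,s=6):
    # subpixel blobs of yellow around (u,v)
    c=p[v-r:v+r+1,u-r:u+r+1]
    c=cv2.resize(c,None,fx=s,fy=s,interpolation=cv2.INTER_CUBIC)
    H=cv2.cvtColor(c,cv2.COLOR_BGR2HSV)
    m=cv2.inRange(H,(h0,smin,vmin),(h1,255,255))
    k,l,st,ce=cv2.connectedComponentsWithStats(m)
    out=[]
    for i in range(1,k):
        if st[i,4]>=0.4*s*s:
            out.append((st[i,4]/s/s,(ce[i,0]+.5)/s-.5+u-r,(ce[i,1]+.5)/s-.5+v-r))
    return sorted(out,reverse=True)
E
python3 - <<'E'
from h import *
for n,pts in (("top",[(254,165),(284,166),(313,167)]),("scene",[(289,204),(259,222),(226,243)])):
    p=np.load(f"pics/{n}0.npz")["p"]
    for u,v in pts:
        b=yblobs(n,p,u,v)
        c=pix2plane(n,b[0][1],b[0][2],137.5 if n=="top" else 133)
        print(n,u,v,"contact",np.round(b[0],1),np.round(c,1))
        for q in b[1:]:
            w=pix2plane(n,q[1],q[2],116)
            d=w-c
            print("   ",np.round(q,1),np.round(w[:2],1),"r",round(np.hypot(d[0],d[1]),1),"ang",round(np.degrees(np.arctan2(d[1],d[0])),1))
E
```

```text
top 254 165 contact [ 23.2 253.9 160.9] [624.1  79.3 137.5]
    [  3.2 254.  156.4] [644.2  79.9] r 20.1 ang 1.8
    [  2.8 258.4 165. ] [616.3  65.1] r 16.2 ang -118.7
    [  1.5 249.  164.7] [616.7  95.2] r 17.5 ang 114.9
top 284 166 contact [ 24.  284.3 161.6] [623.4 -15.8 137.5]
    [  2.5 289.1 165.8] [615.3 -32.4] r 18.4 ang -116.0
    [  2.1 283.8 157. ] [643.7 -15.2] r 20.4 ang 1.6
    [  1.1 279.3 165.4] [616.1  -1.2] r 16.3 ang 116.4
top 313 167 contact [ 28.1 314.8 162.4] [ 622.7 -111.1  137.5]
    [  2.9 313.7 168.8] [ 606.9 -110.7] r 15.8 ang 178.3
    [  2.2 308.8 161. ] [632.1 -95. ] r 18.7 ang 59.8
scene 289 204 contact [ 12.7 290.9 190.5] [627.8  77.6 133. ]
    [  2.1 282.3 195.6] [615.   63.6] r 18.9 ang -132.4
    [  1.4 294.8 199. ] [642.3  78.1] r 14.5 ang 1.7
    [  0.5 290.9 194.7] [626.1  81.2] r 4.0 ang 114.6
scene 259 222 contact [ 19.9 259.6 208.9] [625.  -17.6 133. ]
    [  3.  251.3 214.6] [614.  -32.5] r 18.5 ang -126.5
    [  2.4 264.3 218.1] [640.9 -17.3] r 15.9 ang 0.8
scene 226 243 contact [ 23.7 225.4 229.8] [ 623.9 -113.9  133. ]
    [  5.3 222.9 240.1] [ 631.1 -126.8] r 14.8 ang -60.9
    [  2.2 234.3 232.9] [631.3 -95.9] r 19.5 ang 67.8
```

```bash
python3 - <<'E'
from h import *
from scipy.optimize import least_squares
obs={}
for n in("top","scene"):
    d=np.load(f"pics/{n}0.npz"); p=d["p"]; W=depth2world(n,d["d"])
    for i,(x,y) in enumerate([(623,79),(622.5,-16),(622,-111)]):
        m=(np.hypot(W[...,0]-x,W[...,1]-y)<30)
        t=m&(W[...,2]>131)
        q=W[t]; print(n,i,"contact top",t.sum(),q.mean(0).round(1),"zmed",np.median(q[:,2]).round(1), "mid xy", ((q.min(0)+q.max(0))/2)[:2].round(1))
        # collar ring at 98
        t=m&(abs(W[...,2]-98)<3); q=W[t]
        A=np.c_[2*q[:,:2],np.ones(len(q))]
        print("   collar mid",len(q),q.mean(0).round(1),((q.min(0)+q.max(0))/2)[:2].round(1), np.ptp(q,0).round(1))
    for i,(x,y) in enumerate([(0,0)]): pass
    # caddy walls & heads
    hv,_=[],0
    Z=W[...,2]
    tb=(Z>-15)&(Z<15); print(n,"table z",np.nanmedian(Z[tb]).round(2),np.nanstd(Z[tb]).round(2))
E
```

```text
top 0 contact top 27 [624.4  78.3 138.6] zmed 138.3 mid xy [625.4  77.5]
   collar mid 44 [621.5  78.5  98.1] [623.6  78.1] [40.7 42.1  5.7]
top 1 contact top 28 [623.6 -17.4 138.5] zmed 138.5 mid xy [623.5 -16.5]
   collar mid 37 [618.9 -13.2  97.9] [623.8 -17.2] [43.6 38.7  5.8]
top 2 contact top 27 [ 622.2 -111.5  137.5] zmed 137.9 mid xy [ 623.1 -110.8]
   collar mid 46 [ 618.6 -109.3   97.9] [ 622.4 -112.1] [42.4 42.1  5.9]
top table z 0.86 3.31
scene 0 contact top 45 [626.5  75.2 136.8] zmed 137.3 mid xy [625.4  75.2]
   collar mid 84 [631.3  68.7  98.3] [626.9  76. ] [40.6 42.9  5.9]
scene 1 contact top 53 [625.8 -19.7 136.7] zmed 137.2 mid xy [624.8 -19.2]
   collar mid 92 [630.9 -24.7  98.3] [625.9 -19.2] [42.  41.6  5.5]
scene 2 contact top 55 [ 624.6 -113.8  136.9] zmed 137.6 mid xy [ 624.1 -113.8]
   collar mid 117 [ 630.4 -118.5   98.4] [ 624.1 -113.4] [41.1 43.4  5.6]
scene table z 0.76 2.65
```

```bash
cat >> h.py <<'E'
def head_meas(n,p,u,v,z,s=6,r=13,verbose=True):
    """u,v approx pixel of lens centre; z lens height. returns centre, mouth angle est"""
    c=yblobs(n,p,u,v,r=5,smin=90,vmin=130)
    c=max(c)  
    C=pix2plane(n,c[1],c[2],z)
    # sample annulus r=19..25 on plane z, brightness vs angle
    g=p.astype(np.float32).mean(2)
    th=np.radians(np.arange(0,360,1.))
    prof=np.zeros(360)
    for rr in (20,21,22,23,24):
        q=[proj(n,(C[0]+rr*np.cos(t),C[1]+rr*np.sin(t),z)) for t in th]
        q=np.array(q,np.float32)
        prof+=cv2.remap(g,q[:,0].reshape(1,-1),q[:,1].reshape(1,-1),cv2.INTER_LINEAR)[0]/5
    # 3-fold phase by folding
    f=prof.reshape(3,120).mean(0)
    ph=np.angle(np.sum((prof-prof.mean())*np.exp(3j*th)))/3
    fp=np.angle(np.sum(np.maximum(f-np.percentile(f,60),0)*np.exp(1j*np.radians(np.arange(120)*3))))/3
    return C,np.degrees(ph)%120,np.degrees(fp)%120,prof
E
python3 - <<'E'
from h import *
for n,pts in (("top",[(186,188),(185,230),(255,220)]),("scene",[(328,161),(291,138),(241,178)])):
    p=np.load(f"pics/{n}0.npz")["p"]
    for u,v in pts:
        C,a,b,prof=head_meas(n,p,u,v,54)
        pk=[i for i in range(360) if prof[i]==max(prof[(np.arange(i-25,i+26))%360])]
        print(n,C.round(1),round(a,1),round(b,1),pk,[round(float(prof[i])) for i in pk])
E
```

```text
top [553.1 310.2  54. ] 58.9 58.8 [59, 111, 180, 295] [210, 111, 193, 214]Traceback (most recent call last):
  File "<stdin>", line 5, in <module>
  File "h.py", line 41, in head_meas
    q=[proj(n,(C[0]+rr*np.cos(t),C[1]+rr*np.sin(t),z)) for t in th]
       ~~~~^^^^^^^^^^^^^^^^^^^^^^^^^^^^^^^^^^^^^^^^^^^
  File "h.py", line 17, in proj
    f,cx,cy,T=cam(n); q=T[:3,:3]@np.array(p,float)+T[:3,3]
              ~~~^^^
  File "h.py", line 4, in cam
    c=camera_info(n); f=192/np.tan(np.radians(c["vertical_fov"])/2)
ValueError: time passes only in moves, steps and waits
```

```bash
python3 - <<'E'
s=open('h.py').read()
s=s.replace("def cam(n):\n    c=camera_info(n);","import functools\n@functools.lru_cache(None)\ndef cam(n):\n    c=camera_info(n);")
open('h.py','w').write(s)
E
python3 - <<'E'
from h import *
for n,pts in (("top",[(186,188),(185,230),(255,220)]),("scene",[(328,161),(291,138),(241,178)])):
    p=np.load(f"pics/{n}0.npz")["p"]
    for u,v in pts:
        C,a,b,prof=head_meas(n,p,u,v,54)
        pk=[i for i in range(360) if prof[i]==max(prof[(np.arange(i-25,i+26))%360])]
        print(n,C.round(1),round(a,1),round(b,1),pk,[round(float(prof[i])) for i in pk])
E
```

```text
top [553.1 310.2  54. ] 58.9 58.8 [59, 111, 180, 295] [210, 111, 193, 214]
top [409.8 306.8  54. ] 79.6 80.2 [83, 201, 245, 318] [202, 194, 104, 201]
top [446.9  76.7  54. ] 110.2 110.8 [44, 110, 231, 270, 352] [107, 216, 202, 100, 211]
scene [552.  309.1  54. ] 59.0 58.5 [53, 104, 179, 297] [194, 132, 214, 226]
scene [408.7 305.6  54. ] 80.3 80.9 [82, 199, 319] [196, 210, 229]
scene [446.   75.7  54. ] 108.2 109.7 [57, 110, 185, 233, 297, 349] [144, 221, 134, 217, 123, 217]
```

```bash
python3 - <<'E'
from h import *
print(tcp_to_tips)
for n in("top","scene"):
    d=np.load(f"pics/{n}0.npz"); p=d["p"]; W=depth2world(n,d["d"]); Z=W[...,2]
    c=pix2plane(n,*((369,211) if n=="top" else (123,272)),30); print(n,"c",c.round(0))
    m=(abs(W[...,0]-c[0])<160)&(abs(W[...,1]-c[1])<100)&(Z>46)&(Z<62)
    q=W[m][:,:2].astype(np.float32)
    r=cv2.minAreaRect(q); print(n,m.sum(),r, q.mean(0))
    m=(abs(W[...,0]-623)<160)&(abs(W[...,1]+17)<170)&(Z>40)&(Z<50)
    r=cv2.minAreaRect(W[m][:,:2].astype(np.float32)); print("rack",r)
    m=(abs(W[...,0]-c[0])<160)&(abs(W[...,1]-c[1])<100)&(Z>46)&(Z<62)
    im=np.zeros((384,512),np.uint8); im[m]=255
    y0,x0=np.argwhere(m).min(0)-5
    cv2.imwrite(f"pics/cad_{n}.png",np.vstack([cv2.resize(im[y0:y0+110,x0:x0+110],(440,440),interpolation=0)[:300], cv2.resize(p[y0:y0+110,x0:x0+110],(440,440),interpolation=0)[:300]]))
E
```

```text
173.4
top c [ 486. -305.   30.]
top 312 ((486.3853759765625, -307.2493896484375), (55.35209274291992, 230.9561004638672), 82.1646728515625) [ 486.46744 -307.22537]
rack ((606.523193359375, -23.983001708984375), (196.96812438964844, 287.180419921875), 21.605100631713867)Traceback (most recent call last):
  File "<stdin>", line 14, in <module>
    return _nx.concatenate(arrs, 0, dtype=dtype, casting=casting)
           ~~~~~~~~~~~~~~~^^^^^^^^^^^^^^^^^^^^^^^^^^^^^^^^^^^^^^^
ValueError: all the input arrays must have same number of dimensions, but the array at index 0 has 2 dimension(s) and the array at index 1 has 3 dimension(s)
```

```bash
python3 - <<'E'
from h import *
for n in("top","scene"):
    d=np.load(f"pics/{n}0.npz"); p=d["p"]; W=depth2world(n,d["d"]); Z=W[...,2]
    for x,y in ((486,-307),):
        m=(abs(W[...,0]-486)<160)&(abs(W[...,1]+307)<60)&(Z>48)&(Z<60)
        r=cv2.minAreaRect(W[m][:,:2].astype(np.float32)); print(n,m.sum(),r,Z[m].mean())
        im=np.zeros((384,512),np.uint8); im[m]=255
    y0,x0=np.argwhere(m).min(0)-5
    cv2.imwrite(f"pics/cad_{n}.png",np.hstack([cv2.resize(cv2.merge([im]*3)[y0:y0+110,x0:x0+80],(400,550),interpolation=0), cv2.resize(p[y0:y0+110,x0:x0+80],(400,550),interpolation=0)]))
    # sleeve interiors: low points z<10 inside
    a=np.radians(-7.2)
    for k in(-88,0,88):
        c=np.array([486.4,-307.2])+k*np.array([np.cos(a),np.sin(a)])
        L=(W[...,:2]-c)@np.array([[np.cos(a),-np.sin(a)],[np.sin(a),np.cos(a)]])
        m=(abs(L)<40).all(-1)&(Z>48)&(Z<60)
        q=L[m]; print(k,m.sum(),q.min(0).round(1),q.max(0).round(1))
E
```

```text
top 280 ((486.35986328125, -307.29168701171875), (55.29917526245117, 230.86886596679688), 82.37893676757812) 53.61747736454502
-88 94 [-27.5 -26.6] [26.8 28.3]
0 92 [-27.5 -27.8] [26.8 27.4]
88 94 [-27.5 -28.2] [27.3 26.4]
scene 676 ((486.0382080078125, -308.60821533203125), (54.116111755371094, 233.1589813232422), 82.08738708496094) 53.38054820495755
-88 199 [-28.7 -27.3] [28.3 26.4]
0 227 [-30.  -28.6] [28.2 25.5]
88 250 [-30.9 -29.3] [28.7 24.6]
```

View pics/cad_top.png

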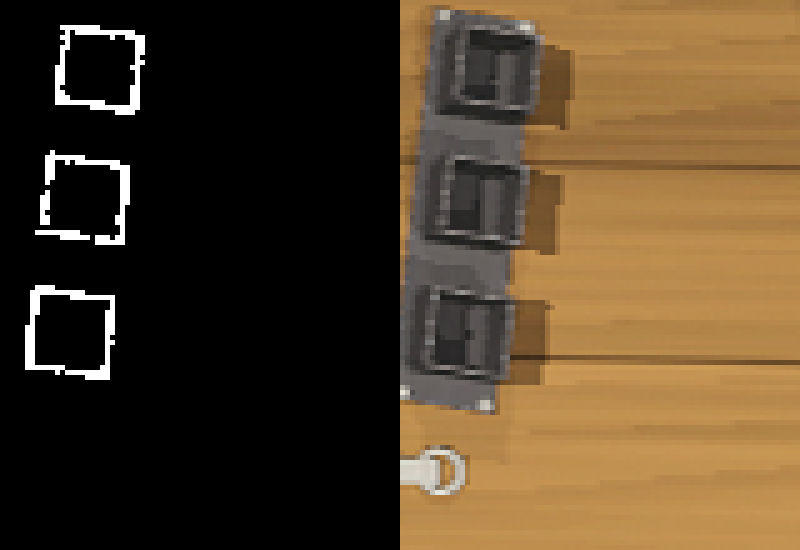

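```bash
cat >> h.py <<'E'
def go(x,y,z,yaw=None):
    s=sense(); e=s["eef_pos"]; r,p,w=s["tcp_rot"]
    from scipy.spatial.transform import Rotation as Ro
    R=Ro.from_euler("xyz",[r,p,w]).as_matrix()
    d=R.T@(np.array([x,y,z])-e)/10
    roll=0 if yaw is None else (np.degrees(w)-yaw+180)%360-180
    print("tcp",e.round(1),"yaw",np.degrees(w).round(1),"tilt",np.degrees([abs(r)-np.pi,p]).round(2),"F",s["contact_force"].round(1),"op",round(s["opening"],3),"t",s["clock"])
    print("q",s["qpos"].round(2)," shift cm %.2f %.2f %.2f roll %.1f"%(*d,roll))
E
python3 - <<'E'
from h import *
from scipy.optimize import least_squares
ob={0:[("t",644.2,79.9,0),("t",616.3,65.1,240),("t",616.7,95.2,120),("s",642.3,78.1,0)],
1:[("t",643.7,-15.2,0),("t",615.3,-32.4,240),("t",616.1,-1.2,120),("s",640.9,-17.3,0)],
2:[("t",606.9,-110.7,120),("t",632.1,-95,0),("s",631.1,-126.8,240),("s",631.3,-95.9,0)]}
ct={0:(624.2,78.3),1:(623.5,-16.9),2:(622.6,-111.5)}
x0=[1.5,-2,624,78,0,624,-17,0,623,-111,60]
def f(x):
    r=[]
    for i in range(3):
        X,Y,a=x[2+3*i:5+3*i]
        for c,px,py,o in ob[i]:
            t=np.radians(a+o); dx,dy=(0,0) if c=="t" else x[:2]
            R=18.3
            r+=[X+dx+R*np.cos(t)-px,Y+dy+R*np.sin(t)-py]
        r+=[(X-ct[i][0]),(Y-ct[i][1])]
    return r
s=least_squares(f,x0,loss="soft_l1"); print(s.x.round(1)); print(np.round(s.fun,1))
go(446.4,76.2,300,80)
E
```

```text
[-1.600e+00 -8.000e-01  6.255e+02  7.950e+01 -8.000e-01  6.245e+02
 -1.650e+01  6.000e-01  6.235e+02 -1.108e+02  6.030e+01]
[-0.4 -0.6 -0.2 -1.3 -0.1  0.3 -0.1  0.3  1.3  1.2 -0.9 -1.1  0.3 -0.1
 -0.9  0.4  0.4  0.1  1.   0.4 -1.7 -0.2  0.5  0.1  0.1 -0.7 -0.3  0.1
  0.9  0.7]
tcp [172.5 600.5 404. ] yaw 74.0 tilt [-0.    0.07] F [ 0.3 -0.1 -0. ] op 1.004 t 0.1
q [ 1.29  0.35  1.63  0.    1.16 -0.  ]  shift cm -42.82 40.80 10.46 roll -6.0
```

```bash
python3 -m creep '100 -42.8 40.8 0 -6; 100 -42.8 40.8 0 -6; 100 -42.8 40.8 0 -6; 100 -42.8 40.8 0 -6; 100 -42.8 40.8 0 -6; 100 -42.8 40.8 0 -6; 100 -42.8 40.8 0 -6; 100 -42.8 40.8 0 -6; 100 -42.8 40.8 5 -6; 100 -42.8 40.8 8 -6; 100 -42.8 40.8 10.5 -6; 100 -42.8 40.8 10.5 -6; 100 -42.8 40.8 10.5 -6; 100 -42.8 40.8 10.5 -6; 100 -42.8 40.8 10.5 -6; 100 -42.8 40.8 10.5 -6' 60
python3 - <<'E'
from h import *
go(446.4,76.2,200,80)
for n in ("scene","top"):
    p,d=grab_frame(n); cv2.imwrite(f"pics/{n}1.png",p); np.savez(f"pics/{n}1.npz",p=p,d=d)
p=np.load("pics/scene1.npz")["p"]; cv2.imwrite("pics/s1z.png",cv2.resize(p[60:260,130:350],None,fx=3,fy=3))
E
```

```text
clock: 1.7
eef_pos: [446.4, 77.1, 300.2]
tcp_rot: [3.141, 0.001, 1.396]
contact_force: [0.1, -0.2, 0.2]
opening: 0.996
tcp [446.4  77.1 300.2] yaw 80.0 tilt [-0.03  0.05] F [ 0.1 -0.2  0.2] op 0.996 t 1.7
q [ 0.17  0.23  2.09 -0.    0.83 -1.23]  shift cm -0.08 0.01 10.02 roll 0.0
```

View pics/s1z.png

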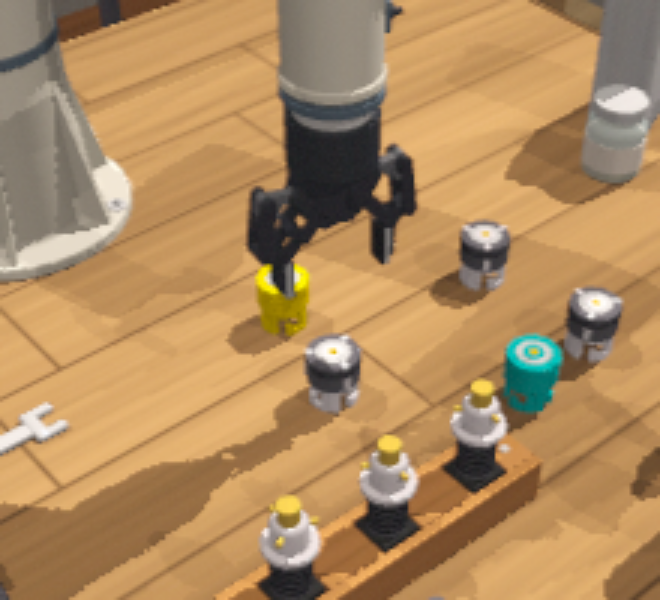

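The gripper is centred above head 3 at (333,370) in the zoomed view, and everything nearby is undisturbed. I'll descend, close, open, turn 90° and regrip to centre it.

```bash
python3 -m creep '100 -0.08 0 4 0; 100 -0.08 0 7 0; 100 -0.08 0 9 0; 100 -0.08 0 10.7 0; 100 -0.08 0 10.7 0; 50 -0.08 0 10.7 0; 50 -0.08 0 10.7 0; 50 -0.08 0 10.7 0; 50 -0.08 0 10.7 0; 50 -0.08 0 10.7 0; 50 -0.08 0 10.7 0; 50 -0.08 0 10.7 0; 50 -0.08 0 10.7 0' 25
python3 - <<'E'
from h import *
go(446.4,76.2,193,-10)
E
```

```text
clock: 3.1
eef_pos: [446.8, 76.6, 194.6]
tcp_rot: [3.138, -0.0, 1.397]
contact_force: [-1.0, 1.7, 6.4]
opening: 0.575
tcp [446.8  76.6 194.6] yaw 80.0 tilt [-0.18 -0.02] F [-1.   1.7  6.4] op 0.575 t 3.1
q [ 0.17  0.43  2.14 -0.    0.57 -1.23]  shift cm -0.05 -0.03 0.16 roll 90.0
```

```bash
python3 -m creep '90 0 0 0 0; 90 0 0 0 0; 90 0 0 0 0; 90 0 0 0 9; 90 0 0 0 18; 90 0 0 0 27; 90 0 0 0 36; 90 0 0 0 45; 90 0 0 0 54; 90 0 0 0 63; 90 0 0 0 72; 90 0 0 0 81; 90 0 0 0 90; 90 0 0 0 90; 50 0 0 0 90; 50 0 0 0 90; 50 0 0 0 90; 50 0 0 0 90; 50 0 0 0 90; 50 0 0 0 90' 25
python3 - <<'E'
from h import *
go(446.4,76.2,193,80)
E
```

```text
clock: 5.1
eef_pos: [446.8, 76.6, 194.7]
tcp_rot: [-3.141, -0.003, -0.173]
contact_force: [-1.3, -0.6, 5.7]
opening: 0.584
tcp [446.8  76.6 194.7] yaw -9.9 tilt [-0.01 -0.17] F [-1.3 -0.6  5.7] op 0.584 t 5.1
q [ 0.17  0.43  2.14 -0.    0.57  0.34]  shift cm -0.03 0.05 0.17 roll -89.9
```

```bash
python3 -m creep '90 0 0 0 0; 90 0 0 0 0; 90 0 0 0 0; 90 0 0 -4 -9; 90 0 0 -9 -18; 90 0 0 -12 -27; 90 0 0 -12 -36; 90 0 0 -12 -45; 90 0 0 -12 -54; 90 0 0 -12 -63; 90 0 0 -12 -72; 90 0 0 -12 -81; 90 0 0 -12 -90; 90 0 0 -12 -90'
python3 - <<'E'
from h import *
go(446.8,76.6,193,80)
for n,c in (("scene",(241,178)),("top",(255,220))):
    p,d=grab_frame(n); cv2.imwrite(f"pics/{n}2.png",p); np.savez(f"pics/{n}2.npz",p=p,d=d)
    try:
        C,a,b,prof=head_meas(n,p,*c,54); print(n,C.round(1),a,b)
    except Exception as e: print(n,repr(e))
E
```

```text
clock: 6.5
eef_pos: [446.3, 76.6, 314.6]
tcp_rot: [3.139, -0.0, 1.403]
contact_force: [0.5, 0.2, -0.2]
opening: 0.899
tcp [446.3  76.6 314.6] yaw 80.4 tilt [-0.17 -0.01] F [ 0.5  0.2 -0.2] op 0.899 t 6.5
q [ 0.17  0.2   2.08 -0.    0.86 -1.24]  shift cm 0.00 0.01 12.16 roll 0.4
scene [447.2  76.7  54. ] 108.09154102340867 109.34817391859374
top ValueError('max() iterable argument is empty')
```

```bash
python3 -m creep '90 0 0 4 0; 90 0 0 8 0; 90 0 0 11 0; 90 0 0 12.2 0; 90 0 0 12.2 0; 90 0 0 12.2 0; 50 0 0 12.2 0; 50 0 0 12.2 0; 50 0 0 12.2 0; 50 0 0 12.2 0; 50 0 0 12.2 0; 50 0 0 12.2 0; 50 0 0 12.2 0; 50 0 0 12.2 0' 70
python3 - <<'E'
from h import *
go(624.3,78,330,90.7)
E
```

```text
clock: 8.0
eef_pos: [447.3, 76.7, 194.2]
tcp_rot: [3.136, -0.001, 1.398]
contact_force: [-2.8, -1.4, 13.1]
opening: 0.571
tcp [447.3  76.7 194.2] yaw 80.1 tilt [-0.3  -0.06] F [-2.8 -1.4 13.1] op 0.571 t 8.0
q [ 0.17  0.43  2.14 -0.    0.57 -1.23]  shift cm 3.18 17.48 -13.49 roll -10.6
```

```bash
python3 -m creep '50 0 0 -4 0; 50 0 0 -9 0; 50 0 0 -14 0; 50 1.2 4 -16 -5; 50 2.2 8.7 -16 -10; 50 3.2 13 -16 -10; 50 3.2 17.5 -16 -10; 50 3.2 17.5 -16 -10; 50 3.2 17.5 -16 -10; 50 3.2 17.5 -16 -10; 50 3.2 17.5 -16 -10'
python3 - <<'E'
from h import *
go(624.3,78,332,90)
for n,c in (("scene",(289,204)),("top",(254,165))):
    p,d=grab_frame(n); np.savez(f"pics/{n}3.npz",p=p,d=d)
    u,v=c; cv2.imwrite(f"pics/{n}3z.png",cv2.resize(p[v-70:v+50,u-60:u+60],None,fx=5,fy=5,interpolation=cv2.INTER_CUBIC))
E
```

```text
clock: 9.1
eef_pos: [623.2, 78.3, 355.4]
tcp_rot: [3.137, -0.0, 1.573]
contact_force: [-0.1, 0.2, -1.0]
opening: 0.567
tcp [623.2  78.3 355.4] yaw 90.1 tilt [-0.28 -0.  ] F [-0.1  0.2 -1. ] op 0.567 t 9.1
q [ 0.12  0.4   1.67 -0.    1.06 -1.45]  shift cm -0.03 0.10 2.34 roll 0.1
```

View pics/scene3z.png

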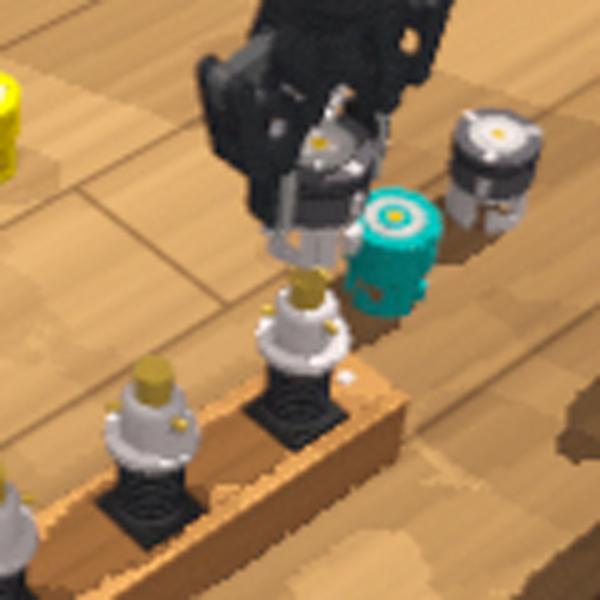

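View pics/top3z.png

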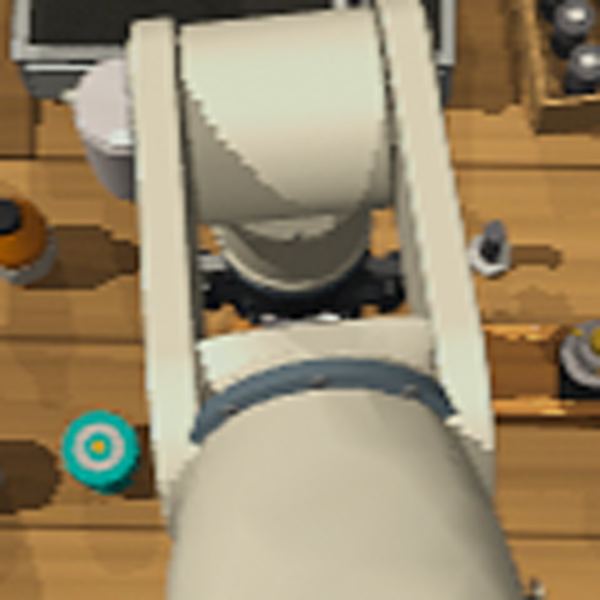

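```bash
python3 - <<'E'
from h import *
p=np.load("pics/scene3.npz")["p"]
b=yblobs("scene",p,293,163,r=5,smin=60,vmin=80,h0=18,h1=34)
print(b[:2], "pred",np.round(proj("scene",(623.2,78.3,215.2)),2), pix2plane("scene",b[0][1],b[0][2],215.2).round(1))
# skirt visible rim & contact edges on unshadowed earlier frame
p=np.load("pics/scene0.npz")["p"]
for (u,v) in ((291,190),(259,208),(225,229)):
    c=cv2.resize(p[v-10:v+11,u-10:u+11],None,fx=8,fy=8,interpolation=cv2.INTER_CUBIC)
    H=cv2.cvtColor(c,cv2.COLOR_BGR2HSV)
    m=cv2.inRange(H,(20,110,60),(34,255,255))
    k,l,st,ce=cv2.connectedComponentsWithStats(m); i=1+np.argmax(st[1:,4])
    x,y,w,h=st[i,:4]/8
    print("contact box",x+u-10-.5,y+v-10-.5,w,h)
    # bright top face
    t=cv2.inRange(H,(20,110,190),(34,255,255)); k,l,st,ce=cv2.connectedComponentsWithStats(t); i=1+np.argmax(st[1:,4])
    uu,vv=ce[i]/8+np.array([u,v])-10-.5+1/16
    print("  topface",st[i]/8,uu,vv,pix2plane("scene",uu,vv,137.5).round(1))
E
```

```text
[(np.float64(9.944444444444445), np.float64(292.30679702048417), np.float64(162.20903165735567))] pred [292.41 162.3 ] [622.8  78.3 215.2]
contact box 286.375 185.75 8.0 9.625
  topface [  5.875   6.25    8.      5.625 264.125] 290.3492368670137 188.56332820634168 [625.3  77.8 137.5]
contact box 255.25 204.375 8.5 10.375
  topface [  6.75    6.875   8.5     6.    306.25 ] 259.4525 207.37806122448978 [624.4 -17.7 137.5]
contact box 219.125 224.5 11.0 10.875
  topface [  4.875   6.     10.75    6.5   397.375] 225.27459499842718 227.85445501730104 [ 622.6 -112.9  137.5]
```

```bash
python3 -m creep '50 -0.02 0.2 0.5 0; 50 -0.02 0.2 1.5 0; 50 -0.02 0.2 2.5 0; 50 -0.02 0.2 3.2 0; 50 -0.02 0.2 3.7 0; 50 -0.02 0.2 4.0 0; 50 -0.02 0.2 4.3 0; 50 -0.02 0.2 4.3 0; 50 -0.02 0.2 4.3 0'
python3 - <<'E'
from h import *
go(625.2,78,294.2,90)
E
```

```text
clock: 10.1
eef_pos: [625.9, 78.1, 312.7]
tcp_rot: [3.136, -0.0, 1.573]
contact_force: [0.3, -0.8, -0.2]
opening: 0.569
tcp [625.9  78.1 312.7] yaw 90.1 tilt [-0.33 -0.01] F [ 0.3 -0.8 -0.2] op 0.569 t 10.1
q [ 0.12  0.46  1.7  -0.    0.98 -1.45]  shift cm -0.01 -0.08 1.85 roll 0.1
```

```bash
python3 -m creep '50 0 0 0.4 0; 50 0 0 0.8 0; 50 0 0 1.0 0; 50 0 0 1.2 0; 50 0 0 1.4 0; 50 0 0 1.4 0'
python3 - <<'E'
from h import *
go(625.2,78,294.2,90)
E
```

```text
clock: 10.7
eef_pos: [626.2, 78.3, 299.5]
tcp_rot: [3.135, -0.0, 1.573]
contact_force: [-2.3, 0.4, 9.1]
opening: 0.564
tcp [626.2  78.3 299.5] yaw 90.1 tilt [-0.4  -0.03] F [-2.3  0.4  9.1] op 0.564 t 10.7
q [ 0.12  0.47  1.71 -0.    0.95 -1.45]  shift cm -0.03 -0.11 0.53 roll 0.1
```

```bash
python3 -m creep '50 0 0 0.3 0; 50 0 0 0.5 0; 50 0 0 0.55 0; 50 0 0 0.55 0; 50 0 0 0.55 0'
python3 - <<'E'
from h import *
go(625.2,78,294.2,90)
E
```

```text
clock: 11.2
eef_pos: [626.8, 78.4, 295.4]
tcp_rot: [3.133, -0.001, 1.573]
contact_force: [-2.5, 1.4, 12.3]
opening: 0.568
tcp [626.8  78.4 295.4] yaw 90.1 tilt [-0.51 -0.05] F [-2.5  1.4 12.3] op 0.568 t 11.2
q [ 0.12  0.48  1.71 -0.    0.94 -1.45]  shift cm -0.04 -0.16 0.12 roll 0.1
```

```bash
python3 -m creep '50 0 -0.1 0.15 0; 50 0 -0.1 0.25 0; 50 0 -0.1 0.25 0; 50 0 -0.1 0.25 0'
python3 - <<'E'
from h import *
go(625.2,78,294.2,90)
E
```

```text
clock: 11.6
eef_pos: [626.3, 78.4, 294.4]
tcp_rot: [3.131, -0.001, 1.573]
contact_force: [-3.8, -0.4, 11.6]
opening: 0.566
tcp [626.3  78.4 294.4] yaw 90.1 tilt [-0.62 -0.06] F [-3.8 -0.4 11.6] op 0.566 t 11.6
q [ 0.12  0.48  1.71 -0.    0.94 -1.45]  shift cm -0.04 -0.11 0.02 roll 0.1
```

```bash
python3 -m creep '50 0 -0.05 0.25 0; 50 0 -0.05 0.25 5; 50 0 -0.05 0.25 10; 50 0 -0.05 0.25 15; 50 0 -0.05 0.25 20; 50 0 -0.05 0.25 25; 50 0 -0.05 0.25 30; 50 0 -0.05 0.25 35; 50 0 -0.05 0.25 40; 50 0 -0.05 0.25 45; 50 0 -0.05 0.25 48; 50 0 -0.05 0.25 51; 50 0 -0.05 0.25 54; 50 0 -0.05 0.25 54; 50 0 -0.05 0.25 54'
python3 - <<'E'
from h import *
go(625.2,78,301.7,38)
print(sense()["wrist_torque"])
E
```

```text
clock: 13.1
eef_pos: [626.1, 78.2, 293.4]
tcp_rot: [3.135, -0.01, 0.631]
contact_force: [-4.2, -2.7, 13.8]
opening: 0.569
tcp [626.1  78.2 293.4] yaw 36.2 tilt [-0.39 -0.57] F [-4.2 -2.7 13.8] op 0.569 t 13.1
q [ 0.12  0.48  1.72 -0.    0.94 -0.51]  shift cm -0.07 -0.03 -0.83 roll -1.8
[-0.44763689  0.81438799  0.26133043]
```

```bash
python3 -m creep '50 -0.07 0 -0.3 0; 50 -0.07 0 -0.6 0; 50 -0.07 0 -0.9 0; 50 -0.07 0 -1.2 0; 50 -0.07 0 -1.4 0; 50 -0.07 0 -1.4 0; 50 -0.07 0 -1.4 0'
python3 - <<'E'
from h import *
go(625.2,78,301.7,38)
print(sense()["wrist_torque"])
E
```

```text
clock: 13.8
eef_pos: [625.1, 77.7, 307.0]
tcp_rot: [3.135, -0.009, 0.631]
contact_force: [-2.7, -1.3, -3.3]
opening: 0.568
tcp [625.1  77.7 307. ] yaw 36.2 tilt [-0.37 -0.53] F [-2.7 -1.3 -3.3] op 0.568 t 13.8
q [ 0.12  0.46  1.71 -0.    0.96 -0.51]  shift cm 0.02 -0.02 0.53 roll -1.8
[-0.26726296  0.420859    0.06849548]
```

```bash
python3 -m creep '50 0 0 -2 0; 50 0 0 -4 0; 50 0 0 -6 0; 50 0 0 -8 0; 50 0 0 -8 0; 50 0 0 -8 0'
python3 - <<'E'
from h import *
go(500,-20,310,36)
for n,c in (("scene",(289,184)),):
    p,d=grab_frame(n); np.savez(f"pics/{n}4.npz",p=p,d=d)
    u,v=c; cv2.imwrite(f"pics/{n}4z.png",cv2.resize(p[v-60:v+60,u-60:u+60],None,fx=5,fy=5,interpolation=cv2.INTER_CUBIC))
E
```

```text
clock: 14.4
eef_pos: [624.2, 77.8, 386.7]
tcp_rot: [3.135, -0.01, 0.631]
contact_force: [0.2, 0.2, -5.0]
opening: 0.566
tcp [624.2  77.8 386.7] yaw 36.2 tilt [-0.38 -0.57] F [ 0.2  0.2 -5. ] op 0.566 t 14.4
q [ 0.12  0.37  1.65 -0.    1.11 -0.51]  shift cm -15.87 0.51 7.51 roll 0.2
```

View pics/scene4z.png

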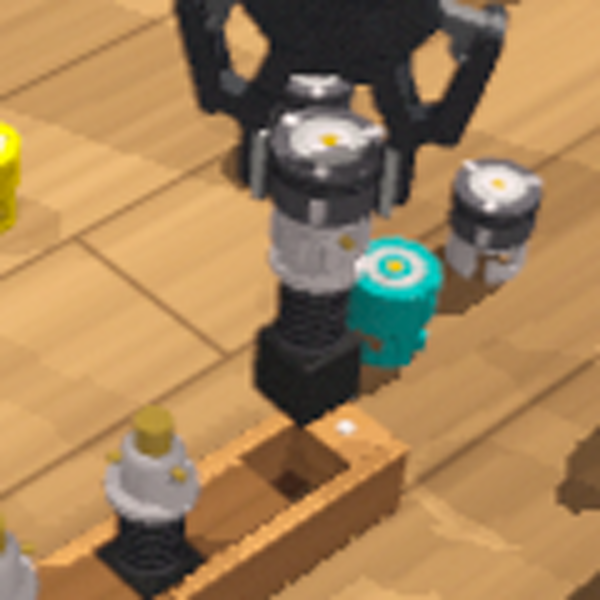

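```bash
python3 -m creep '50 -4 0.2 0 0; 50 -8 0.4 0 0; 50 -12 0.5 0 0; 50 -15.9 0.5 0 0; 50 -15.9 0.5 2 0; 50 -15.9 0.5 5 0; 50 -15.9 0.5 7.5 0; 50 -15.9 0.5 8 0; 50 -15.9 0.5 8 0; 50 -15.9 0.5 8 0'
python3 - <<'E'
from h import *
go(500,-20,294,36)
E
```

```text
clock: 15.45
eef_pos: [499.8, -20.1, 305.2]
tcp_rot: [3.135, -0.009, 0.631]
contact_force: [0.4, 0.6, -4.0]
opening: 0.566
tcp [499.8 -20.1 305.2] yaw 36.2 tilt [-0.36 -0.52] F [ 0.4  0.6 -4. ] op 0.566 t 15.45
q [-0.04  0.28  1.99  0.    0.86 -0.68]  shift cm 0.01 -0.00 1.12 roll 0.2
```

```bash
python3 -m creep '50 0 0 0.3 0; 50 0 0 0.6 0; 50 0 0 0.8 0; 50 0 0 1.0 0; 50 0 0 1.0 0'
python3 -m creep '50 0 0 0.15 0; 50 0 0 0.3 0; 50 0 0 0.3 0; 50 0 0 0.3 0'
python3 - <<'E'
from h import *
go(500,-20,294,36)
E
```

```text
clock: 15.95
eef_pos: [500.2, -20.1, 295.4]
tcp_rot: [3.135, -0.01, 0.631]
contact_force: [0.1, -0.2, 0.6]
opening: 0.562
clock: 16.35
eef_pos: [500.8, -20.0, 293.1]
tcp_rot: [3.134, -0.011, 0.631]
contact_force: [-0.6, 0.9, 7.8]
opening: 0.566
tcp [500.8 -20.  293.1] yaw 36.2 tilt [-0.44 -0.64] F [-0.6  0.9  7.8] op 0.566 t 16.35
q [-0.04  0.3   2.    0.    0.83 -0.68]  shift cm -0.06 -0.05 -0.09 roll 0.2
```

```bash
python3 -m creep '50 0 0 0.2 0; 50 0 0 0.3 0; 50 0 0 0.3 0; 50 0 0 0.3 0'
python3 - <<'E'
from h import *
go(500,-20,294,36)
E
```

```text
clock: 16.75
eef_pos: [501.1, -20.0, 290.9]
tcp_rot: [3.133, -0.012, 0.631]
contact_force: [-2.2, 0.4, 8.1]
opening: 0.569
tcp [501.1 -20.  290.9] yaw 36.2 tilt [-0.48 -0.69] F [-2.2  0.4  8.1] op 0.569 t 16.75
q [-0.04  0.31  2.    0.    0.82 -0.68]  shift cm -0.09 -0.07 -0.32 roll 0.2
```

```bash
python3 -m creep '50 0 0 -3 0; 50 0 0 -6 0; 50 0 0 -9 0; 50 0 0 -11 0; 50 0 0 -11 0; 50 0 0 -11 0'
python3 - <<'E'
from h import *
go(573.4,-319.6,395,30)
E
```

```text
clock: 17.35
eef_pos: [499.1, -20.0, 400.0]
tcp_rot: [3.134, -0.011, 0.631]
contact_force: [0.3, 0.1, -4.3]
opening: 0.569
tcp [499.1 -20.  400. ] yaw 36.2 tilt [-0.45 -0.66] F [ 0.3  0.1 -4.3] op 0.569 t 17.35
q [-0.04  0.16  1.91  0.    1.06 -0.68]  shift cm -11.69 28.56 0.59 roll 6.2
```

```bash
python3 -m creep '50 -1 5 0 0; 50 -3 9.5 0 2; 50 -5 14 0 4; 50 -7 18.5 0 6; 50 -9 23 0 6; 50 -11.7 28.6 0 6; 50 -11.7 28.6 0 6; 50 -11.7 28.6 0 6; 50 -11.7 28.6 0 6; 50 -11.7 28.6 1 6'
python3 - <<'E'
from h import *
go(573.4,-319.6,297.7,30)
for n,c in (("scene",(170,270)),("top",(372,190))):
    p,d=grab_frame(n); np.savez(f"pics/{n}5.npz",p=p,d=d)
    u,v=c; cv2.imwrite(f"pics/{n}5z.png",cv2.resize(p[v-70:v+70,u-80:u+80],None,fx=4,fy=4,interpolation=cv2.INTER_CUBIC))
E
```

```text
clock: 18.35
eef_pos: [573.7, -318.7, 390.9]
tcp_rot: [3.135, -0.013, 0.528]
contact_force: [-0.3, 0.8, -3.8]
opening: 0.561
tcp [ 573.7 -318.7  390.9] yaw 30.2 tilt [-0.4  -0.74] F [-0.3  0.8 -3.8] op 0.561 t 18.35
q [-0.51  0.41  1.58  0.01  1.14 -1.04]  shift cm -0.19 -0.01 9.32 roll 0.2
```

View pics/scene5z.png

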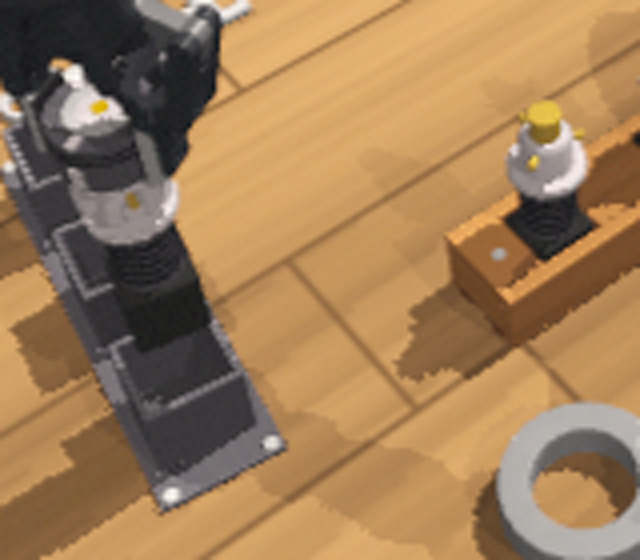

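View pics/top5z.png

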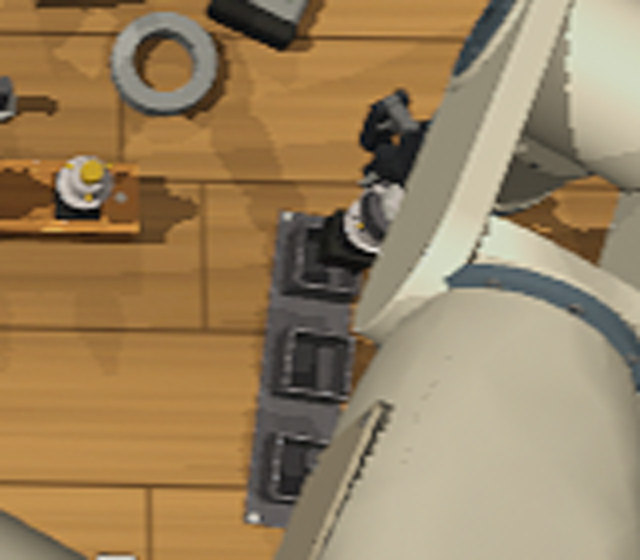

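```bash
python3 -m creep '50 -0.1 0 2 0; 50 -0.1 0 4 0; 50 -0.1 0 5.5 0; 50 -0.1 0 7 0; 50 -0.1 0 8.3 0; 50 -0.1 0 8.8 0; 50 -0.1 0 8.8 0'
python3 - <<'E'
from h import *
go(573.4,-319.6,297.7,30)
E
```

```text
clock: 19.15
eef_pos: [573.2, -318.4, 300.8]
tcp_rot: [3.138, -0.011, 0.528]
contact_force: [-1.7, -0.2, 7.2]
opening: 0.564
tcp [ 573.2 -318.4  300.8] yaw 30.3 tilt [-0.18 -0.61] F [-1.7 -0.2  7.2] op 0.564 t 19.15
q [-0.51  0.5   1.65  0.01  0.98 -1.04]  shift cm -0.05 0.11 0.31 roll 0.3
```

```bash
python3 - <<'E'
from h import *
c=(170,270)
p4=np.load("pics/scene4.npz")["p"]; p5=np.load("pics/scene5.npz")["p"]
p,d=grab_frame("scene"); np.savez("pics/scene6.npz",p=p,d=d)
def cr(p,u,v): return cv2.resize(p[v-32:v+33,u-20:u+21],None,fx=6.2,fy=9.2*6.2/9.2,interpolation=cv2.INTER_CUBIC)
cv2.imwrite("pics/cmp.png",np.hstack([cr(p4,292,180),cr(p5,122,237),cr(p,122,265)]))
from rig import sense
for W,nm,e in ((4,"air",(624.2,77.8,386.7)),(5,"hover",(573.7,-318.7,390.9))):
    print(nm,"lens pred",proj("scene",(e[0],e[1],e[2]-194.2+54)),"pins pred if locked",proj("scene",(e[0],e[1],e[2]-194.2+8.5)),"tail bottom",proj("scene",(e[0],e[1],e[2]-194.2+8.5-108)))
E
```

```text
air lens pred (np.float64(293.6859011562482), np.float64(151.41100577948137)) pins pred if locked (np.float64(292.0763320716491), np.float64(167.52833708384276)) tail bottom (np.float64(288.6527943608448), np.float64(201.80974323532428))
hover lens pred (np.float64(113.98415733715885), np.float64(226.2219693071652)) pins pred if locked (np.float64(119.28314000952346), np.float64(242.78247082219934)) tail bottom (np.float64(130.29775467921726), np.float64(277.20559582622633))
```

View pics/cmp.png

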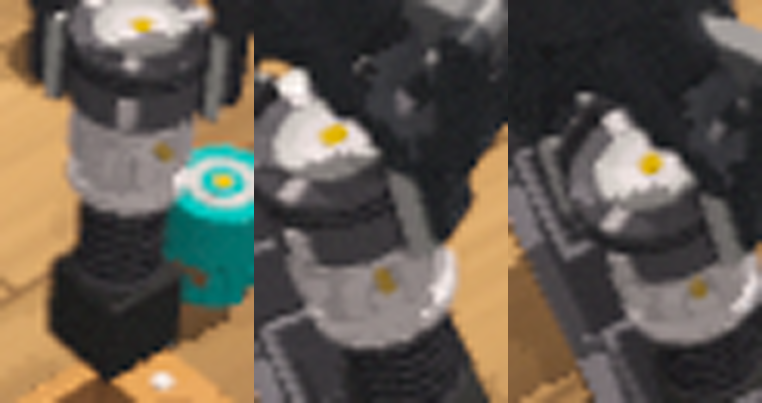

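```bash
python3 -m creep '50 0 0 0 0; 50 0 0 0 0; 50 0 0 0 0'
python3 -m creep '50 0 0.05 0.1 0; 50 0 0.05 0.2 0; 50 0 0.05 0.2 0; 50 0 0.05 0.2 0'
```

```text
clock: 19.5
eef_pos: [573.5, -318.5, 301.6]
tcp_rot: [3.137, -0.011, 0.528]
contact_force: [-0.4, -1.3, 1.8]
opening: 0.565
clock: 19.9
eef_pos: [574.0, -319.0, 300.5]
tcp_rot: [3.137, -0.012, 0.528]
contact_force: [-1.5, -0.4, 7.5]
opening: 0.564
```

```bash
python3 -m creep '50 0 0.05 0.15 0; 50 0 0.05 0.3 0; 50 0 0.05 0.4 0; 50 0 0.05 0.4 0'
python3 - <<'E'
from h import *
go(573.4,-319.6,297.7,30)
p,d=grab_frame("scene"); np.savez("pics/scene7.npz",p=p,d=d)
cv2.imwrite("pics/scene7z.png",cv2.resize(p[200:340,70:210],None,fx=4.2,fy=4.2,interpolation=cv2.INTER_CUBIC))
E
```

```text
clock: 20.3
eef_pos: [574.7, -319.4, 297.7]
tcp_rot: [3.136, -0.013, 0.528]
contact_force: [-2.4, -0.5, 9.1]
opening: 0.564
tcp [ 574.7 -319.4  297.7] yaw 30.2 tilt [-0.34 -0.75] F [-2.4 -0.5  9.1] op 0.564 t 20.3
q [-0.51  0.51  1.65  0.01  0.97 -1.05]  shift cm -0.12 -0.05 -0.00 roll 0.2
```

View pics/scene7z.png

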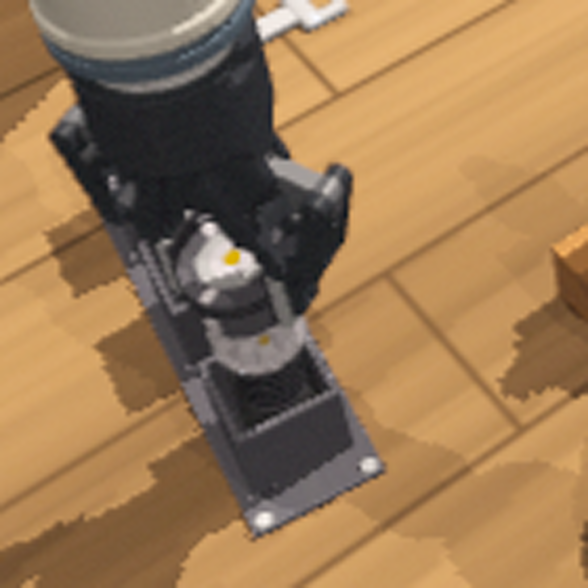

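```bash
python3 - <<'E'
from h import *
for n in("top","scene"):
    d=np.load(f"pics/{n}0.npz"); W=depth2world(n,d["d"])
    a=np.radians(-7.6)
    for k in(-88,-44,0,44,88):
        c=np.array([486.2,-308])+k*np.array([np.cos(a),np.sin(a)])
        m=np.hypot(W[...,0]-c[0],W[...,1]-c[1])<10
        print(n,k,m.sum(),np.round(np.nanpercentile(W[m][:,2],[10,50,90]),1))
# current lens & collar geometry
d=np.load("pics/scene7.npz"); W=depth2world("scene",d["d"])
b=yblobs("scene",d["p"],125,261,r=5,smin=60,vmin=80,h0=18,h1=34); print(b)
E
```

```text
top -88 27 [0.5 3.5 8.1]
top -44 29 [0.8 3.7 6.4]
top 0 26 [-0.2  4.9  7.9]
top 44 26 [1.7 4.6 7.2]
top 88 26 [2.1 4.6 9. ]
scene -88 0 nan
scene -44 0 nan
scene 0 0 nan
scene 44 0 nan
scene 88 0 nan
[(np.float64(14.888888888888888), np.float64(124.7636815920398), np.float64(260.80410447761193))]
  return np.nanmean(a, axis, out=out, keepdims=keepdims)
```

```bash
python3 -m creep '50 -0.1 -0.05 -0.2 0; 50 -0.1 -0.05 -0.3 0; 50 -0.1 -0.05 -0.3 0; 70 -0.1 -0.05 -0.3 0; 85 -0.1 -0.05 -0.3 0; 85 -0.1 -0.05 -0.3 0; 85 -0.1 -0.05 -0.3 0; 85 -0.1 -0.05 -3 0; 85 -0.1 -0.05 -7 0; 85 -0.1 -0.05 -11 0; 85 -0.1 -0.05 -15 0; 85 -0.1 -0.05 -15 0; 85 -0.1 -0.05 -15 0'
python3 - <<'E'
from h import *
for n,c in (("scene",(125,261)),("top",(372,190))):
    p,d=grab_frame(n); np.savez(f"pics/{n}8.npz",p=p,d=d)
    u,v=c; cv2.imwrite(f"pics/{n}8z.png",cv2.resize(p[v-50:v+50,u-60:u+60],None,fx=5,fy=5,interpolation=cv2.INTER_CUBIC))
    W=depth2world(n,d["d"]); m=np.hypot(W[...,0]-574,W[...,1]+319)<30
    z=W[m][:,2]; print(n,np.histogram(z[np.isfinite(z)],np.arange(100,175,3)))
E
```

```text
clock: 21.65
eef_pos: [571.5, -319.7, 448.6]
tcp_rot: [3.134, -0.014, 0.528]
contact_force: [-0.5, -0.2, -1.0]
opening: 0.851Traceback (most recent call last):
  File "<stdin>", line 5, in <module>
IndexError: only integers, slices (`:`), ellipsis (`...`), numpy.newaxis (`None`) and integer or boolean arrays are valid indices
```

View pics/scene8z.png

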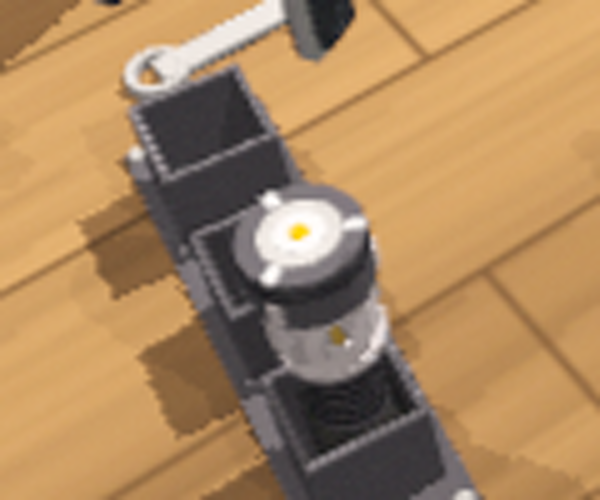

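```bash
cat >> h.py <<'E'
def tri(pts):
    # pts: list of (cam,u,v) -> least squares 3D point
    A=np.zeros((3,3)); b=np.zeros(3)
    for n,u,v in pts:
        f,cx,cy,T=cam(n); R=T[:3,:3]; C=-R.T@T[:3,3]; d=R.T@np.array([(u-cx)/f,(v-cy)/f,1.]); d/=np.linalg.norm(d)
        M=np.eye(3)-np.outer(d,d); A+=M; b+=M@C
    return np.linalg.solve(A,b)
E
python3 - <<'E'
from h import *
d=np.load("pics/scene8.npz"); p=d["p"]
print(yblobs("scene",p,125,257,r=6,smin=90,vmin=130))
W=depth2world("scene",d["d"])
for r in (8,15):
    m=np.zeros((384,512),bool); 
    vv,uu=np.mgrid[:384,:512]; m=np.hypot(uu-124.6,(vv-257.4)*1.3)<r/2.5
    print(m.sum(),np.median(W[m],0).round(1))
p,dd=grab_frame("top"); np.savez("pics/top8.npz",p=p,d=dd); cv2.imwrite("pics/top8.png",p)
E
```

```text
[(np.float64(9.833333333333334), np.float64(124.31167608286253), np.float64(256.93220338983053))]
25 [ 571.5 -317.2  159.3]
89 [ 572.2 -317.4  159.3]
```

View pics/top8.png

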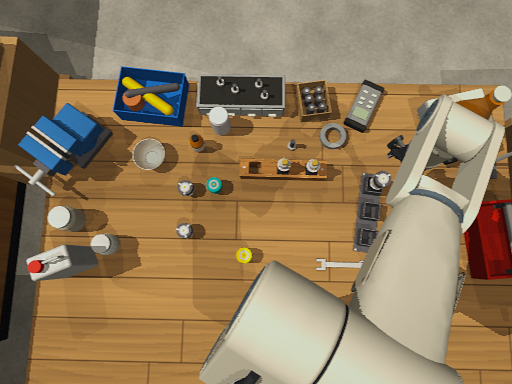

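```bash
python3 - <<'E'
from h import *
p=np.load("pics/top8.npz")["p"]; dd=np.load("pics/top8.npz")["d"]
cv2.imwrite("pics/top8z.png",cv2.resize(p[160:225,340:410],None,fx=8,fy=8,interpolation=cv2.INTER_NEAREST))
b=yblobs("top",p,382,180,r=6,smin=60,vmin=110); print(b)
W=depth2world("top",dd)
vv,uu=np.mgrid[:384,:512]; m=np.hypot(uu-b[0][1],vv-b[0][2])<3
print(m.sum(),np.nanmedian(W[m],0).round(1))
t=[("top",b[0][1],b[0][2]),("scene",124.31,256.93)]
print(tri(t))
# control: unmoved heads H1,H2
for ct,cs in (((186,188),(328,161)),((185,230),(291,138))):
    a=yblobs("top",np.load("pics/top0.npz")["p"],*ct,r=5,smin=90,vmin=130)[0]; c=yblobs("scene",np.load("pics/scene0.npz")["p"],*cs,r=5,smin=90,vmin=130)[0]
    print("ctrl",tri([("top",a[1],a[2]),("scene",c[1],c[2])]))
    for n,q in(("top",a),("scene",c)):
        W=depth2world(n,np.load(f"pics/{n}0.npz")["d"]); m=np.hypot(uu-q[1],vv-q[2])<3; print(n,np.nanmedian(W[m],0).round(1))
E
```

```text
[(np.float64(6.305555555555556), np.float64(382.93428781204113), np.float64(178.0708516886931))]
27 [ 572.1 -315.6  159.4]
[ 571.52921593 -316.247489    159.07794628]
ctrl [552.57117367 309.54969738  54.28895624]
top [552.3 310.6  56. ]
scene [553.4 308.1  55.3]
ctrl [409.28742776 306.13565702  54.22200583]
top [409.4 307.1  54.8]
scene [408.4 303.8  54.9]
```

View pics/top8z.png

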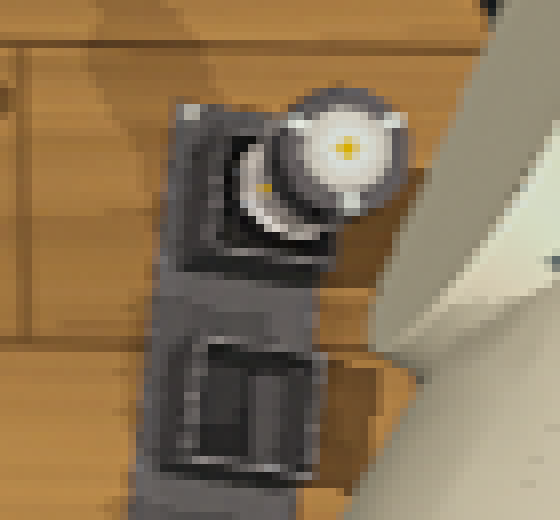

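```bash
python3 - <<'E'
from h import *
go(572.5,-318,300,30)
E
```

```text
tcp [ 571.1 -319.5  446.2] yaw 30.2 tilt [-0.23 -0.69] F [-0.5  0.8 -1.3] op 0.856 t 21.75
q [-0.51  0.36  1.53  0.01  1.24 -1.05]  shift cm 0.02 -0.12 14.63 roll 0.2
```

```bash
python3 -m creep '90 0 -0.12 4 0; 90 0 -0.12 8 0; 90 0 -0.12 11 0; 90 0 -0.12 13 0; 90 0 -0.12 14.6 0; 90 0 -0.12 14.6 0; 90 0 -0.12 14.6 0; 50 0 -0.12 14.6 0; 50 0 -0.12 14.6 0; 50 0 -0.12 14.6 0; 50 0 -0.12 14.6 0; 50 0 -0.12 14.6 0; 50 0 -0.12 14.6 0; 50 0 -0.12 14.6 0' 80
python3 -m creep '50 0 0 0 0; 50 0 0 -1 0; 50 0 0 -3 0; 50 0 0 -6 0; 50 0 0 -9 0; 50 0 0 -10 0; 50 0 0 -10 0; 50 0 0 -10 0'
python3 - <<'E'
from h import *
go(500,-60,400,36)
p,d=grab_frame("scene"); np.savez("pics/scene9.npz",p=p,d=d)
cv2.imwrite("pics/scene9z.png",cv2.resize(p[170:310,60:200],None,fx=4.2,fy=4.2,interpolation=cv2.INTER_CUBIC))
E
```

```text
clock: 23.15
eef_pos: [572.6, -318.5, 302.0]
tcp_rot: [3.135, -0.013, 0.528]
contact_force: [-1.3, -1.6, 5.8]
opening: 0.568
clock: 23.95
eef_pos: [570.7, -318.4, 400.8]
tcp_rot: [3.137, -0.012, 0.528]
contact_force: [0.0, 0.6, -4.3]
opening: 0.561
tcp [ 570.7 -318.4  400.8] yaw 30.2 tilt [-0.28 -0.69] F [ 0.   0.6 -4.3] op 0.561 t 23.95
q [-0.51  0.4   1.58  0.01  1.16 -1.04]  shift cm 6.90 -25.88 0.03 roll -5.8
```

View pics/scene9z.png

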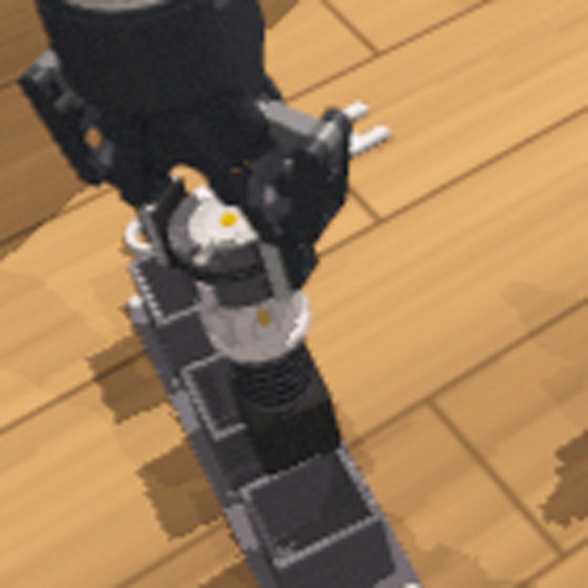

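```bash
python3 -m creep '50 1.3 -5 0 0; 50 2.6 -10 0 -2; 50 4 -15 0 -4; 50 5.3 -20 0 -6; 50 6.9 -25.9 0 -6; 50 6.9 -25.9 3 -6; 50 6.9 -25.9 6 -6; 50 6.9 -25.9 8.5 -6; 50 6.9 -25.9 9.5 -6; 50 6.9 -25.9 9.5 -6; 50 6.9 -25.9 9.5 -6; 50 6.9 -25.9 9.5 -6'
python3 - <<'E'
from h import *
go(500,-60,297,36)
E
```

```text
clock: 25.2
eef_pos: [501.5, -59.9, 306.0]
tcp_rot: [3.135, -0.012, 0.632]
contact_force: [1.1, 0.8, -4.0]
opening: 0.562
tcp [501.5 -59.9 306. ] yaw 36.2 tilt [-0.36 -0.7 ] F [ 1.1  0.8 -4. ] op 0.562 t 25.2
q [-0.12  0.29  1.98  0.    0.86 -0.76]  shift cm -0.14 -0.08 0.90 roll 0.2
```

```bash
python3 -m creep '50 0 0 0.4 0; 50 0 0 0.6 0; 50 0 0 0.6 0; 50 0 0 0.6 0'
python3 -m creep '50 0 0 0.2 0; 50 0 0 0.2 0; 50 0 0 0.2 0'
python3 -m creep '50 0 0 0.2 0; 50 0 0 0.2 0; 50 0 0 0.2 0'
python3 -m creep '50 0 0 0.2 0; 50 0 0 0.2 0; 50 0 0 0.2 0'
```

```text
clock: 25.6
eef_pos: [501.6, -59.9, 300.1]
tcp_rot: [3.135, -0.012, 0.632]
contact_force: [0.7, -0.1, -4.0]
opening: 0.563
clock: 25.9
eef_pos: [501.7, -59.8, 298.1]
tcp_rot: [3.135, -0.013, 0.632]
contact_force: [-0.3, 0.5, -2.7]
opening: 0.56
clock: 26.2
eef_pos: [502.2, -60.0, 297.1]
tcp_rot: [3.134, -0.014, 0.632]
contact_force: [-1.5, -1.3, 8.7]
opening: 0.558
clock: 26.5
eef_pos: [502.7, -60.1, 296.1]
tcp_rot: [3.133, -0.015, 0.632]
contact_force: [-3.0, -1.0, 8.1]
opening: 0.563
```

```bash
python3 - <<'E'
from h import *
for f,u,v,u2,v2 in (("scene8",124,257,132,278),("scene4",292,152,299,172),("scene9",114,222,122,245)):
    p=np.load(f"pics/{f}.npz")["p"]
    l=yblobs("scene",p,u,v,r=6,smin=60,vmin=110,h0=18,h1=34)[0]
    q=yblobs("scene",p,u2,v2,r=6,smin=70,vmin=60,h0=15,h1=34)
    print(f,"lens",np.round(l,2),"pins",[np.round(x,2).tolist() for x in q[:2]])
E
```

```text
scene8 lens [ 12.5  124.29 256.9 ] pins [[10.47, 131.98, 277.63]]
scene4 lens [  8.72 294.44 151.51] pins [[7.89, 297.93, 172.03], [7.81, 304.4, 169.09]]
scene9 lens [ 14.64 114.05 221.75] pins [[11.5, 122.29, 245.18]]
```

```bash
python3 - <<'E'
from h import *
def fit(lp,pp,zl,ang):
    L=pix2plane("scene",*lp,zl)
    for D in (40.5,45.5,49.5):
        for a in ang:
            t=np.radians(a); P=L+np.array([20.5*np.cos(t),20.5*np.sin(t),-D]); print(D,a,np.round(np.array(proj("scene",P))-pp,1),end=" | ")
        print()
print("s8");fit((124.29,256.9),(131.98,277.63),159,(0,-6,-12))
print("s4");fit((294.44,151.51),(297.93,172.03),386.7-140.2,(5,0,-6,-12))
fit((294.44,151.51),(304.4,169.09),386.7-140.2,(10,5,0,-6,-12))
print("s9");fit((114.05,221.75),(122.29,245.18),400.8-144.5+0,(0,-6,-12))
E
python3 - <<'E'
from h import *
p=np.load("pics/scene4.npz")["p"]
cv2.imwrite("pics/p4.png",cv2.resize(p[140:215,270:320],None,fx=10,fy=8,interpolation=cv2.INTER_NEAREST))
E
```

```text
s8
40.5 0 [ 1.6 -1.5] | 40.5 -6 [ 0.5 -1. ] | 40.5 -12 [-0.5 -0.5] | 
45.5 0 [ 2. -0.] | 45.5 -6 [1.  0.5] | 45.5 -12 [-0.  1.] | 
49.5 0 [2.4 1.2] | 49.5 -6 [1.4 1.7] | 49.5 -12 [0.3 2.2] | 
s4
40.5 5 [ 2.2 -1.9] | 40.5 0 [ 1.7 -1.5] | 40.5 -6 [ 0.9 -1.1] | 40.5 -12 [ 0.2 -0.8] | 
45.5 5 [ 2.  -0.1] | 45.5 0 [1.5 0.2] | 45.5 -6 [0.7 0.6] | 45.5 -12 [-0.   0.9] | 
49.5 5 [1.9 1.2] | 49.5 0 [1.3 1.6] | 49.5 -6 [0.6 2. ] | 49.5 -12 [-0.2  2.3] | 
40.5 10 [-3.8  0.7] | 40.5 5 [-4.3  1.1] | 40.5 0 [-4.8  1.4] | 40.5 -6 [-5.5  1.8] | 40.5 -12 [-6.3  2.2] | 
45.5 10 [-4.   2.4] | 45.5 5 [-4.5  2.8] | 45.5 0 [-5.   3.2] | 45.5 -6 [-5.7  3.5] | 45.5 -12 [-6.5  3.9] | 
49.5 10 [-4.1  3.8] | 49.5 5 [-4.6  4.2] | 49.5 0 [-5.2  4.5] | 49.5 -6 [-5.9  4.9] | 49.5 -12 [-6.7  5.2] | 
s9
40.5 0 [ 2.  -1.8] | 40.5 -6 [ 0.9 -1.2] | 40.5 -12 [-0.2 -0.8] | 
45.5 0 [ 2.6 -0. ] | 45.5 -6 [1.5 0.5] | 45.5 -12 [0.3 1. ] | 
49.5 0 [3.  1.4] | 49.5 -6 [1.9 1.9] | 49.5 -12 [0.8 2.4] |
```

View pics/p4.png

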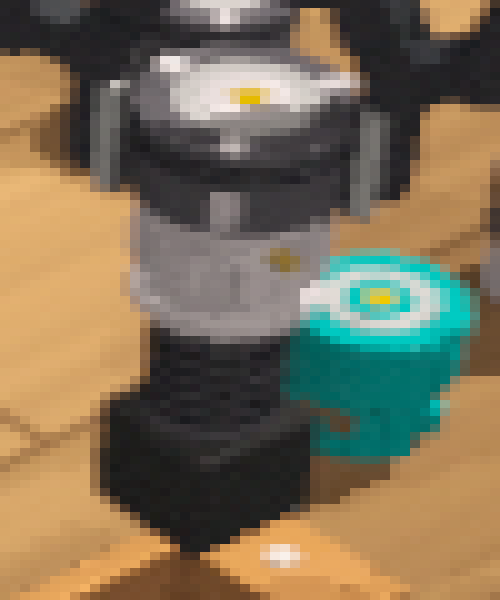

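```bash
for i in 1; do python3 -m creep '50 0 0 0.2 0; 50 0 0 0.2 0; 50 0 0 0.2 0'; done
python3 -m creep '50 0 -0.03 0.25 0; 50 0 -0.03 0.25 0; 50 0 -0.03 0.25 0'
python3 -m creep '50 0 -0.03 0.25 0; 50 0 -0.03 0.25 0; 50 0 -0.03 0.25 0'
python3 -c "
from h import *
p,d=grab_frame('scene'); np.savez('pics/scene10.npz',p=p,d=d)
u,v=proj('scene',(501,-60,100)); u=int(u);v=int(v)
cv2.imwrite('pics/s10.png',cv2.resize(p[v-45:v+45,u-40:u+40],None,fx=6.6,fy=6.6,interpolation=cv2.INTER_CUBIC)); print(u,v)"
```

```text
clock: 26.8
eef_pos: [503.3, -60.3, 295.2]
tcp_rot: [3.131, -0.016, 0.632]
contact_force: [-2.1, -0.9, 8.8]
opening: 0.563
clock: 27.1
eef_pos: [503.7, -60.2, 293.8]
tcp_rot: [3.13, -0.017, 0.633]
contact_force: [-1.8, -0.6, 9.7]
opening: 0.562
clock: 27.4
eef_pos: [504.1, -60.1, 292.5]
tcp_rot: [3.128, -0.018, 0.633]
contact_force: [-3.1, -0.8, 10.3]
opening: 0.559
211 198
```

View pics/s10.png

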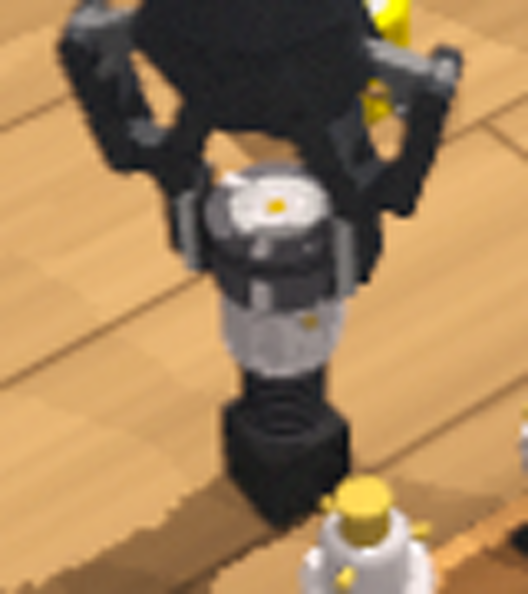

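```bash
cat >> h.py <<'E'
def goL(x,y,z,yaw,L):
    """x,y for the point L mm along the tool axis; z is the TCP height"""
    from scipy.spatial.transform import Rotation as Ro
    s=sense(); R=Ro.from_euler("xyz",s["tcp_rot"]).as_matrix(); a=R[:,2]
    print("axis lean mm/100:",(a*100/-a[2]).round(2))
    go(x-a[0]*L,y-a[1]*L,z,yaw)
E
python3 -m creep '50 0 0 -1 0; 50 0 0 -4 0; 50 0 0 -7 0; 50 0 0 -10 0; 50 0 0 -11 0; 50 0 0 -11 0; 50 0 0 -11 0'
python3 -c "
from h import *
goL(573.4,-319.6,395,30,270)"
```

```text
clock: 28.15
eef_pos: [501.1, -60.0, 401.1]
tcp_rot: [3.13, -0.017, 0.633]
contact_force: [-0.6, -0.3, -5.2]
opening: 0.566
axis lean mm/100: [ 2.06e+00  2.00e-02 -1.00e+02]
tcp [501.1 -60.  401.1] yaw 36.3 tilt [-0.69 -0.96] F [-0.6 -0.3 -5.2] op 0.566 t 28.15
q [-0.12  0.16  1.9   0.    1.06 -0.76]  shift cm -9.99 24.87 0.75 roll 6.3
```

```bash
python3 -m creep '50 -1 4.5 0 0; 50 -3 9 0 2; 50 -5 13.5 0 4; 50 -7 18 0 6; 50 -9 22.5 0 6; 50 -10 24.9 0 6; 50 -10 24.9 0 6; 50 -10 24.9 0 6; 50 -10 24.9 2 6; 50 -10 24.9 5 6; 50 -10 24.9 7 6; 50 -10 24.9 8.5 6; 50 -10 24.9 9.2 6; 50 -10 24.9 9.2 6; 50 -10 24.9 9.2 6'
python3 -c "
from h import *
goL(573.4,-319.6,302,30,270)"
```

```text
clock: 29.65
eef_pos: [569.8, -319.7, 311.0]
tcp_rot: [3.131, -0.018, 0.529]
contact_force: [0.4, 0.2, -4.5]
opening: 0.559
axis lean mm/100: [ 2.06e+00  1.00e-02 -1.00e+02]
tcp [ 569.8 -319.7  311. ] yaw 30.3 tilt [-0.59 -1.02] F [ 0.4  0.2 -4.5] op 0.559 t 29.65
q [-0.52  0.49  1.65  0.01  0.98 -1.05]  shift cm -0.18 -0.11 0.90 roll 0.3
```

```bash
python3 -m creep '50 -0.1 -0.1 0.4 0; 50 -0.1 -0.1 0.8 0; 50 -0.1 -0.1 0.95 0; 50 -0.1 -0.1 0.95 0; 50 -0.1 -0.1 0.95 0' 
python3 -m creep '62 0 0 0 0; 75 0 0 0 0; 90 0 0 0 0; 90 0 0 0 0; 90 0 0 -3 0; 90 0 0 -7 0; 90 0 0 -11 0; 90 0 0 -15 0; 90 0 0 -15 0; 90 0 0 -15 0'
python3 -c "
from h import *
goL(552.5,309.7,300,89,155)
p,d=grab_frame('scene'); np.savez('pics/scene11.npz',p=p,d=d)
cv2.imwrite('pics/s11.png',cv2.resize(p[190:320,60:200],None,fx=4.3,fy=4.3,interpolation=cv2.INTER_CUBIC))"
```

```text
clock: 30.15
eef_pos: [568.8, -319.6, 302.1]
tcp_rot: [3.13, -0.018, 0.528]
contact_force: [-0.4, -0.2, 1.7]
opening: 0.561
clock: 31.15
eef_pos: [565.6, -319.5, 453.1]
tcp_rot: [3.128, -0.019, 0.528]
contact_force: [-0.2, 0.1, -0.1]
opening: 0.9
axis lean mm/100: [   2.34   -0.16 -100.  ]
tcp [ 565.6 -319.5  453.1] yaw 30.3 tilt [-0.75 -1.11] F [-0.2  0.1 -0.1] op 0.9 t 31.15
q [-0.52  0.35  1.53  0.01  1.24 -1.05]  shift cm 30.00 -55.40 15.17 roll -58.7
```

View pics/s11.png

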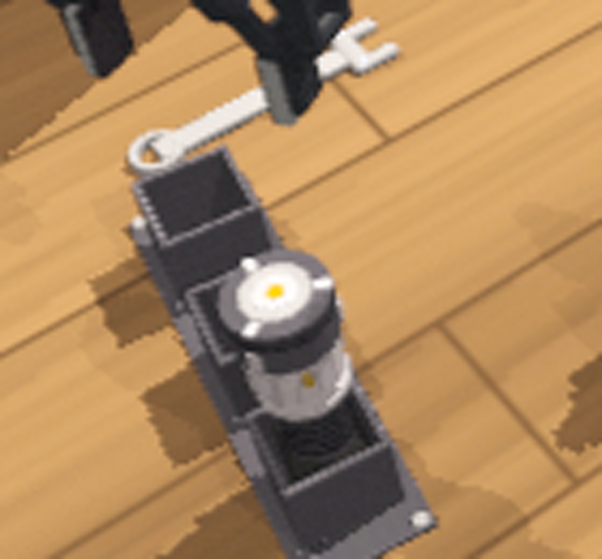

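```bash
python3 -m creep '90 2.7 -5 0 -5; 90 5.4 -10 0 -10; 90 8 -15 0 -18; 90 10.7 -20 0 -26; 90 13.4 -25 0 -34; 90 16 -29.6 0 -42; 90 16 -29.6 0 -50; 90 16 -29.6 0 -58; 90 16 -29.6 0 -58.7; 90 16 -29.6 0 -58.7'
python3 - <<'E'
from h import *
D={}
for n in("scene","top"):
    p,d=grab_frame(n); np.savez(f"pics/{n}12.npz",p=p,d=d); cv2.imwrite(f"pics/{n}12.png",p); D[n]=p
for n,pts in (("top",[(186,188),(185,230)]),("scene",[(328,161),(291,138)])):
    for u,v in pts:
        try:
            C,a,b,prof=head_meas(n,D[n],u,v,54); print(n,C.round(1),a.round(1),b.round(1))
        except Exception as e: print(n,u,v,repr(e))
a=yblobs("top",D["top"],382,178,r=6,smin=60,vmin=110)[0];c=yblobs("scene",D["scene"],124,258,r=6,smin=60,vmin=110)[0]
print("A lens",tri([("top",*a[1:]),("scene",*c[1:])]))
goL(552.5,309.7,300,89,155)
E
```

```text
clock: 32.2
eef_pos: [554.1, 16.8, 450.0]
tcp_rot: [3.123, 0.0, 1.55]
contact_force: [-0.2, -0.2, 0.1]
opening: 0.897
top [553.2 310.2  54. ] 58.5 58.7
top [409.8 306.9  54. ] 80.3 80.3
scene [551.9 309.   54. ] 58.8 58.5
scene [409.2 305.4  54. ] 79.1 80.4
A lens [ 570.96935687 -317.92160403  158.3474667 ]
axis lean mm/100: [ 1.98e+00 -4.00e-02 -1.00e+02]
tcp [554.2  16.2 450.5] yaw 88.7 tilt [-1.14 -0.  ] F [ 0.2 -0.1 -0.2] op 0.901 t 32.3
q [ 0.03  0.2   1.74 -0.    1.19 -1.52]  shift cm 29.34 -1.43 15.03 roll -0.3
```

View pics/top12.png

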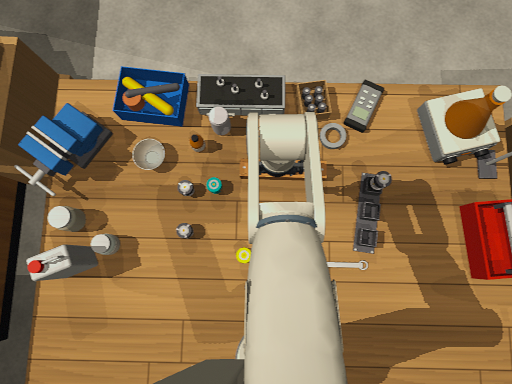

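```bash
python3 -m creep '90 5 -0.3 0 0; 90 10 -0.5 0 0; 90 15 -0.7 0 0; 90 20 -1 3 0; 90 25 -1.2 6 0; 90 29.3 -1.4 10 0; 90 29.3 -1.4 15 0; 90 29.3 -1.4 15 0; 90 29.3 -1.4 15 0; 90 29.3 -1.4 15 0'
python3 -c "
from h import *
goL(552.4,309.6,193.5,88.6,155)"
```

```text
clock: 33.3
eef_pos: [550.2, 308.8, 300.5]
tcp_rot: [3.122, 0.0, 1.547]
contact_force: [0.8, 0.1, 0.4]
opening: 0.901
axis lean mm/100: [ 1.95e+00 -7.00e-02 -1.00e+02]
tcp [550.2 308.8 300.5] yaw 88.6 tilt [-1.12  0.01] F [0.8 0.1 0.4] op 0.901 t 33.3
q [ 0.51  0.47  1.71 -0.01  0.94 -1.03]  shift cm 0.09 -0.29 10.70 roll 0.0
```

```bash
python3 -m creep '90 0.1 -0.1 4 0; 90 0.1 -0.2 8 0; 90 0.1 -0.3 10 0; 90 0.1 -0.3 10.7 0; 90 0.1 -0.3 10.7 0; 50 0.1 -0.3 10.7 0; 50 0.1 -0.3 10.7 0; 50 0.1 -0.3 10.7 0; 50 0.1 -0.3 10.7 0; 50 0.1 -0.3 10.7 0; 50 0.1 -0.3 10.7 0; 50 0.1 -0.3 10.7 0; 50 0.1 -0.3 10.7 0; 50 0.1 -0.3 8 0; 50 0.1 -0.3 4 0; 50 0.1 -0.3 0 0; 50 0.1 -0.3 -4 0; 50 0.1 -0.3 -5 0; 50 0.1 -0.3 -5 0' 80
python3 -c "
from h import *
goL(623.2,-112,365,90,180)"
```

```text
clock: 35.2
eef_pos: [546.7, 310.1, 353.5]
tcp_rot: [3.118, -0.002, 1.547]
contact_force: [-0.1, 0.2, -1.5]
opening: 0.565
axis lean mm/100: [   2.41    0.18 -100.  ]
tcp [546.7 310.1 353.5] yaw 88.6 tilt [-1.38 -0.14] F [-0.1  0.2 -1.5] op 0.565 t 35.2
q [ 0.52  0.4   1.68 -0.01  1.04 -1.02]  shift cm -42.06 8.26 -1.06 roll -1.4
```

```bash
python3 - <<'E'
from h import *
p=np.load("pics/scene0.npz")["p"]
for u,v in ((291,190),(259,208),(225,229)):
    c=cv2.resize(p[v-10:v+11,u-10:u+11],None,fx=8,fy=8,interpolation=cv2.INTER_CUBIC)
    H=cv2.cvtColor(c,cv2.COLOR_BGR2HSV)
    t=cv2.inRange(H,(20,110,190),(34,255,255))
    for y in range(0,168,6):
        x=np.nonzero(t[y])[0]
        if len(x)>8: print(round(y/8+v-10-.44,2),[round((x.min())/8+u-10-.44,2),round(x.max()/8+u-10-.44,2)],end="; ")
    print()
E
```

```text
186.31 [np.float64(288.06), np.float64(291.68)]; 187.06 [np.float64(287.06), np.float64(293.44)]; 187.81 [np.float64(286.68), np.float64(293.94)]; 188.56 [np.float64(286.44), np.float64(294.18)]; 189.31 [np.float64(286.44), np.float64(294.31)]; 190.06 [np.float64(287.44), np.float64(293.56)]; 190.81 [np.float64(288.94), np.float64(292.68)]; 194.56 [np.float64(281.56), np.float64(282.94)]; 195.31 [np.float64(280.56), np.float64(282.94)]; 198.31 [np.float64(293.81), np.float64(295.06)]; 199.06 [np.float64(294.44), np.float64(295.56)]; 
205.06 [np.float64(256.94), np.float64(261.56)]; 205.81 [np.float64(255.94), np.float64(262.68)]; 206.56 [np.float64(255.56), np.float64(263.18)]; 207.31 [np.float64(255.44), np.float64(263.56)]; 208.06 [np.float64(255.44), np.float64(263.68)]; 208.81 [np.float64(255.68), np.float64(263.31)]; 209.56 [np.float64(256.94), np.float64(262.31)]; 214.06 [np.float64(249.94), np.float64(252.18)]; 214.81 [np.float64(249.94), np.float64(251.94)]; 217.81 [np.float64(263.56), np.float64(264.94)]; 
224.56 [np.float64(225.18), np.float64(227.06)]; 225.31 [np.float64(222.68), np.float64(228.56)]; 226.06 [np.float64(222.06), np.float64(229.31)]; 226.81 [np.float64(221.56), np.float64(229.68)]; 227.56 [np.float64(221.18), np.float64(230.06)]; 228.31 [np.float64(219.44), np.float64(230.06)]; 229.06 [np.float64(219.68), np.float64(229.94)]; 229.81 [np.float64(220.68), np.float64(229.44)]; 230.56 [np.float64(223.56), np.float64(227.81)]; 232.06 [np.float64(233.31), np.float64(235.44)]; 232.81 [np.float64(233.06), np.float64(235.44)]; 238.81 [np.float64(222.68), np.float64(223.81)];
```

```bash
python3 - <<'E'
from h import *
print(pix2plane("scene",225.65,227.6,137.5), pix2plane("scene",225.65,227.8,137.5))
p,d=grab_frame("scene"); np.savez("pics/scene13.npz",p=p,d=d)
u,v=proj("scene",(550.5,310.2,353.5-140)); print(u,v)
u0,v0=int(u),int(v)
print(yblobs("scene",p,u0,v0,r=6,smin=60,vmin=70,h0=15,h1=34)[:2])
cv2.imwrite("pics/s13.png",cv2.resize(p[v0-35:v0+45,u0-40:u0+40],None,fx=6,fy=6,interpolation=cv2.INTER_CUBIC))
E
```

```text
[ 622.58572829 -111.87032699  137.5       ] [ 623.02698143 -112.21970186  137.5       ]
336.4271840324256 111.59959997186688
[(np.float64(6.888888888888889), np.float64(336.0268817204301), np.float64(111.7399193548387))]
```

View pics/s13.png

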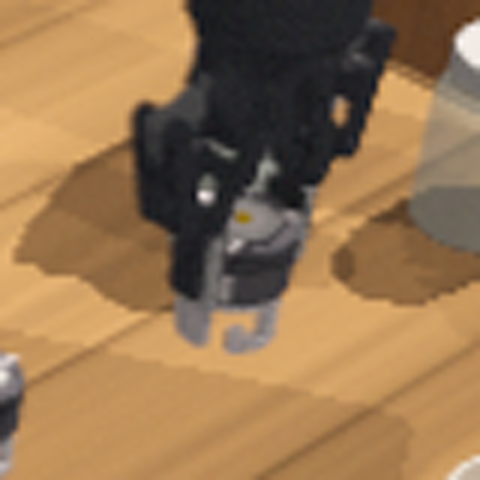

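```bash
python3 -m creep '50 -5 1 -2 0; 50 -10 2 -2 0; 50 -15 3 -2 -1; 50 -20 4 -2 -1.4; 50 -25 5 -2 -1.4; 50 -30 6 -2 -1.4; 50 -35 7 -2 -1.4; 50 -39 7.7 -2 -1.4; 50 -42.1 8.3 -2 -1.4; 50 -42.1 8.3 -2 -1.4; 50 -42.1 8.3 -2 -1.4; 50 -42.1 8.3 -1.5 -1.4; 50 -42.1 8.3 -1.5 -1.4'
python3 -c "
from h import *
goL(623,-112.2,294,90,180)
p,d=grab_frame('scene'); np.savez('pics/scene14.npz',p=p,d=d)
e=sense()['eef_pos']
u,v=proj('scene',(623,-112,e[2]-140)); print(u,v)
u0,v0=int(u),int(v)
print(yblobs('scene',p,u0,v0,r=6,smin=60,vmin=70,h0=15,h1=34)[:2])
cv2.imwrite('pics/s14.png',cv2.resize(p[v0-35:v0+75,u0-40:u0+40],None,fx=5,fy=5,interpolation=cv2.INTER_CUBIC))
"
```

```text
clock: 36.55
eef_pos: [618.2, -111.7, 366.3]
tcp_rot: [3.123, -0.001, 1.573]
contact_force: [-0.1, -1.0, -1.2]
opening: 0.568
axis lean mm/100: [ 1.89e+00  9.00e-02 -1.00e+02]
tcp [ 618.2 -111.7  366.3] yaw 90.1 tilt [-1.09 -0.05] F [-0.1 -1.  -1.2] op 0.568 t 36.55
q [-0.18  0.39  1.67  0.    1.06 -1.76]  shift cm -0.07 0.01 7.24 roll 0.1
224.2835470059636 197.5956049795469
[(np.float64(12.388888888888888), np.float64(223.18908819133034), np.float64(197.26046337817638))]
```

View pics/s14.png

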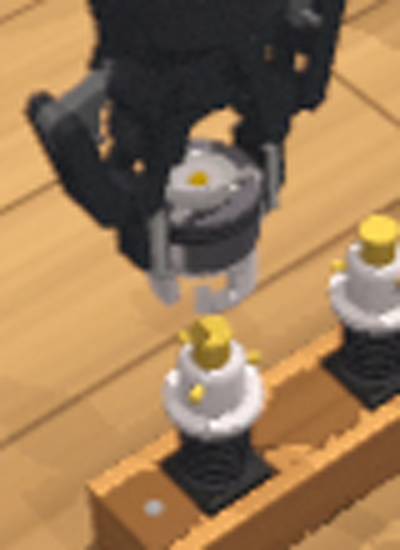

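```bash
python3 - <<'E'
from h import *
print(pix2plane("scene",223.19,197.26,226.3),pix2plane("scene",223.19,197.26,225.3))
# rim bottom ellipse of skirt: check centre via silhouette: skirt edges left/right in scene14
p=np.load("pics/scene14.npz")["p"]
cv2.imwrite("pics/s14b.png",cv2.resize(p[185:240,200:245],None,fx=12,fy=10,interpolation=cv2.INTER_NEAREST))
print([np.round(proj("scene",(620.9,-111.9,z)),1) for z in (226,198,172)], "r in px", 423/ (np.linalg.norm(np.array([1104,-466,812])-np.array([621,-112,180]))))
E
```

```text
[ 620.40445569 -112.72175417  226.3       ] [ 619.57827679 -112.1187452   225.3       ]
[array([223.7, 197.3]), array([224.2, 207.2]), array([224.6, 216. ])] r in px 0.4858446860490749
```

View pics/s14b.png

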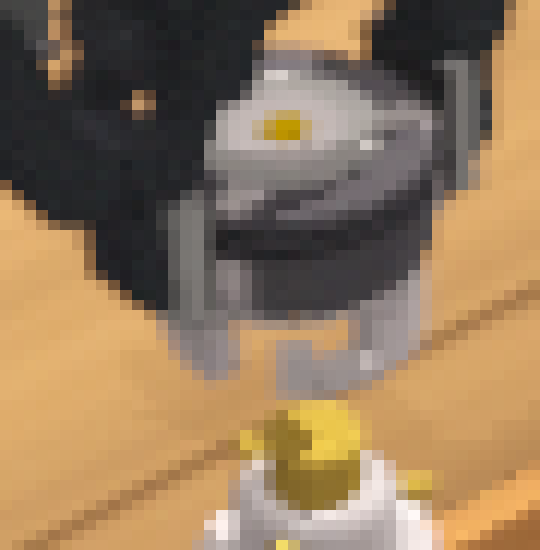

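```bash
python3 - <<'E'
from h import *
for a in (-66,-60,-54):
    t=np.radians(a); print(a,np.round(proj("scene",(620.7+22.5*np.cos(t),-112.2+22.5*np.sin(t),366.3-194+5)),1), "pin",np.round(proj("scene",(623+19*np.cos(t),-112.2+19*np.sin(t),116)),1))
E
```

```text
-66 [219.1 221.6] pin [221.8 240.6]
-60 [220.2 221.9] pin [222.7 240.9]
-54 [221.3 222.2] pin [223.6 241.1]
```

```bash
python3 -m creep '50 -0.05 0.18 2 1; 50 -0.05 0.18 3.5 1; 50 -0.05 0.18 4.3 1; 50 -0.05 0.18 4.7 1; 50 -0.05 0.18 5.1 1; 50 -0.05 0.18 5.5 1; 50 -0.05 0.18 5.8 1; 50 -0.05 0.18 5.8 1'
python3 -c "
from h import *
goL(623,-112.2,294,90,150)"
```

```text
clock: 37.4
eef_pos: [621.2, -112.3, 308.7]
tcp_rot: [3.122, -0.001, 1.555]
contact_force: [-0.8, 0.0, -0.8]
opening: 0.562
axis lean mm/100: [ 1.94e+00  7.00e-02 -1.00e+02]
tcp [ 621.2 -112.3  308.7] yaw 89.1 tilt [-1.11 -0.06] F [-0.8  0.  -0.8] op 0.562 t 37.4
q [-0.18  0.46  1.71  0.01  0.96 -1.74]  shift cm -0.01 -0.14 1.47 roll -0.9
```

```bash
python3 -m creep '50 0 0 0.4 0; 50 0 0 0.8 0; 50 0 0 1.2 0; 50 0 0 1.6 0; 50 0 0 1.6 0; 50 0 0 1.6 5; 50 0 0 1.6 10; 50 0 0 1.6 16; 50 0 0 1.6 22; 50 0 0 1.6 28; 50 0 0 1.6 34; 50 0 0 1.6 40; 50 0 0 1.6 45; 50 0 0 1.6 50; 50 0 0 1.6 53; 50 0 0 1.6 53; 50 0 0 1.6 53'
python3 -c "
from h import *
go(623,-112.2,303,90)
print(sense()['wrist_torque'])"
```

```text
clock: 39.1
eef_pos: [622.0, -112.6, 294.7]
tcp_rot: [3.129, -0.017, 0.631]
contact_force: [-3.4, -0.2, 13.7]
opening: 0.563
tcp [ 622.  -112.6  294.7] yaw 36.1 tilt [-0.74 -0.99] F [-3.4 -0.2 13.7] op 0.563 t 39.1
q [-0.18  0.48  1.72  0.    0.93 -0.82]  shift cm 0.12 0.04 -0.83 roll -53.9
[-0.15471228  0.79955352  0.26991031]
```

```bash
python3 -m creep '50 0 0 -0.3 0; 50 0 0 -0.6 0; 50 0 0 -0.9 0; 50 0 0 -1.4 0; 50 0 0 -3 0; 50 0 0 -5.5 0; 50 0 0 -8 0; 50 0 0 -9 0; 50 0 0 -9 0; 50 0 0 -9 0'
python3 -c "
from h import *
goL(500,-60,306,36,270)
p,d=grab_frame('scene'); np.savez('pics/scene15.npz',p=p,d=d)
e=sense()['eef_pos']
u,v=proj('scene',(e[0]+3,e[1],e[2]-180)); print(u,v)
u0,v0=int(u),int(v)
cv2.imwrite('pics/s15.png',cv2.resize(p[v0-45:v0+65,u0-40:u0+40],None,fx=5,fy=5,interpolation=cv2.INTER_CUBIC))
"
```

```text
clock: 40.1
eef_pos: [619.7, -112.4, 384.0]
tcp_rot: [3.129, -0.017, 0.631]
contact_force: [0.0, 0.3, -3.6]
opening: 0.567
axis lean mm/100: [   2.08    0.   -100.  ]
tcp [ 619.7 -112.4  384. ] yaw 36.1 tilt [-0.7  -0.96] F [ 0.   0.3 -3.6] op 0.567 t 40.1
q [-0.18  0.37  1.65  0.    1.1  -0.82]  shift cm -7.17 -11.72 7.54 roll 0.1
224.40376551394348 205.8896736088626
```

View pics/s15.png

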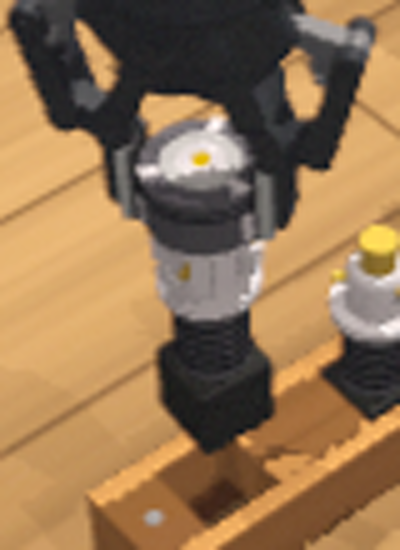

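```bash
python3 -m creep '50 -2.5 -4 0 0; 50 -5 -8 0 0; 50 -7.2 -11.7 0 0; 50 -7.2 -11.7 0 0; 50 -7.2 -11.7 3 0; 50 -7.2 -11.7 6 0; 50 -7.2 -11.7 7.5 0; 50 -7.2 -11.7 7.5 0; 50 -7.2 -11.7 8 0; 50 -7.2 -11.7 8.5 0; 50 -7.2 -11.7 9 0; 50 -7.2 -11.7 9.4 0; 50 -7.2 -11.7 9.6 0; 50 -7.2 -11.7 9.6 0; 50 -7.2 -11.7 9.6 0'
python3 -m creep '50 0 0 -0.5 0; 50 0 0 -1.5 0; 50 0 0 -4 0; 50 0 0 -7.5 0; 50 0 0 -10.5 0; 50 0 0 -10.5 0; 50 0 0 -10.5 0'
python3 -c "
from h import *
goL(486.2,-308,395,29,270)"
```

```text
clock: 41.65
eef_pos: [495.6, -60.3, 287.0]
tcp_rot: [3.128, -0.019, 0.63]
contact_force: [-2.5, 2.5, 13.6]
opening: 0.564
clock: 42.35
eef_pos: [492.9, -60.3, 392.1]
tcp_rot: [3.127, -0.02, 0.63]
contact_force: [0.1, 0.5, -4.1]
opening: 0.563
axis lean mm/100: [ 2.51e+00 -2.00e-02 -1.00e+02]
tcp [492.9 -60.3 392.1] yaw 36.1 tilt [-0.86 -1.16] F [ 0.1  0.5 -4.1] op 0.563 t 42.35
q [-0.13  0.16  1.92  0.    1.03 -0.76]  shift cm -15.68 19.21 -0.32 roll 7.1
```

```bash
python3 -m creep '50 -3 3.5 0 0; 50 -6 7 0 2; 50 -9 11 0 4; 50 -12 15 0 6; 50 -15.7 19.2 0 7; 50 -15.7 19.2 0 7; 50 -15.7 19.2 0 7; 50 -15.7 19.2 0 7'
python3 -c "
from h import *
goL(486.2,-308,306,29,270)
p,d=grab_frame('scene'); np.savez('pics/scene16.npz',p=p,d=d)
cv2.imwrite('pics/s16.png',cv2.resize(p[140:310,40:200],None,fx=3.5,fy=3.5,interpolation=cv2.INTER_CUBIC))"
```

```text
clock: 43.15
eef_pos: [478.8, -307.3, 390.2]
tcp_rot: [3.132, -0.021, 0.508]
contact_force: [-0.1, 0.5, -3.9]
opening: 0.568
axis lean mm/100: [   2.28    0.19 -100.  ]
tcp [ 478.8 -307.3  390.2] yaw 29.1 tilt [-0.54 -1.19] F [-0.1  0.5 -3.9] op 0.568 t 43.15
q [-0.58  0.28  1.78  0.02  1.07 -1.09]  shift cm -0.13 0.09 8.42 roll 0.1
```

View pics/s16.png

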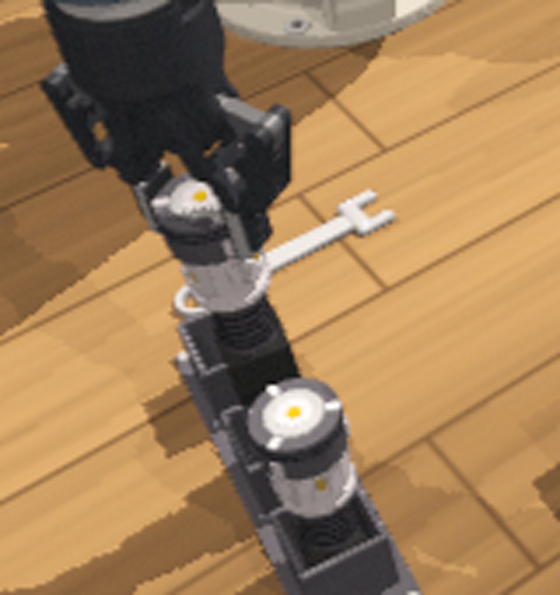

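```bash
python3 -m creep '50 -0.1 0.1 2 0; 50 -0.1 0.1 3.5 0; 50 -0.1 0.1 4.5 0; 50 -0.1 0.1 5 0; 50 -0.1 0.1 5 0'
python3 -c "
from h import *
goL(486.2,-308,306,29,270)"
```

```text
clock: 43.7
eef_pos: [481.2, -308.0, 342.1]
tcp_rot: [3.127, -0.023, 0.511]
contact_force: [0.1, -3.4, 10.8]
opening: 0.562
axis lean mm/100: [   2.68   -0.12 -100.  ]
tcp [ 481.2 -308.   342.1] yaw 29.3 tilt [-0.81 -1.3 ] F [ 0.1 -3.4 10.8] op 0.562 t 43.7
q [-0.58  0.33  1.82  0.02  0.97 -1.1 ]  shift cm -0.26 -0.19 3.61 roll 0.3
```

```bash
python3 -m creep '50 0 0 -1 0; 50 0 0 -2 0; 50 0 0 -2.5 0; 50 0 0 -2.5 0; 50 0 0 -2.5 0'
python3 -c "
from h import *
goL(486.2,-308,306,29,270)
for n in('scene','top'):
    p,d=grab_frame(n); np.savez('pics/%s17.npz'%n,p=p,d=d)
    u,v=proj(n,(486,-308,60)); u=int(u);v=int(v); print(u,v)
    cv2.imwrite('pics/%s17.png'%n,cv2.resize(p[v-40:v+30,u-40:u+40],None,fx=8,fy=8,interpolation=cv2.INTER_CUBIC))"
```

```text
clock: 44.2
eef_pos: [480.3, -307.7, 366.8]
tcp_rot: [3.128, -0.022, 0.511]
contact_force: [0.6, -0.3, -3.3]
opening: 0.566
axis lean mm/100: [   2.63   -0.1  -100.  ]
tcp [ 480.3 -307.7  366.8] yaw 29.3 tilt [-0.79 -1.29] F [ 0.6 -0.3 -3.3] op 0.566 t 44.2
q [-0.58  0.3   1.8   0.02  1.02 -1.1 ]  shift cm -0.25 -0.14 6.08 roll 0.3
117 259
372 210
```

View pics/scene17.png

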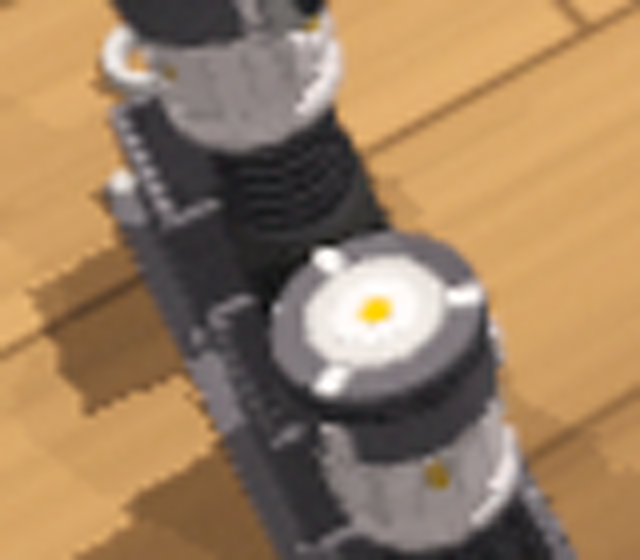

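View pics/top17.png

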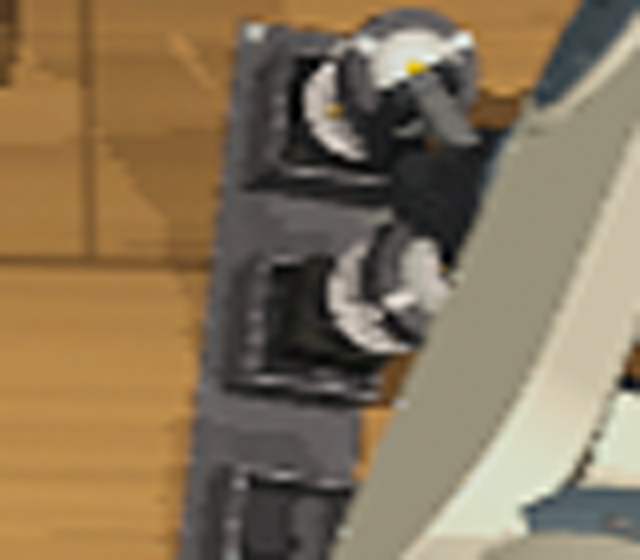

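```bash
python3 - <<'E'
from h import *
ims=[]
for n,(u0,u1,v0,v1) in (("scene",(100,150,215,265)),("top",(350,400,180,230))):
    p=np.load(f"pics/{n}17.npz")["p"].astype(np.float32)
    c=np.clip((p/255)**0.45*255,0,255).astype(np.uint8)[v0:v1,u0:u1]
    ims.append(cv2.resize(c,(400,400),interpolation=cv2.INTER_CUBIC))
cv2.imwrite("pics/br17.png",np.hstack(ims))
E
```

```text
(no output)
```

View pics/br17.png

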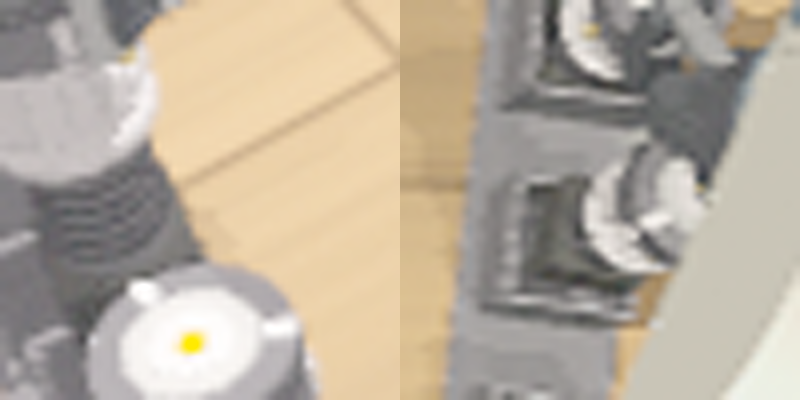

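```bash
python3 - <<'E'
from h import *
for z in (160,163): print(pix2plane("top",372.7,207,z).round(1),pix2plane("top",378,213.6,z).round(1))
# tail left-bottom corner
for z in (73,113): print(z,pix2plane("top",365.8,210,z).round(1),pix2plane("top",369,216,z).round(1))
print("pred axis at collar", 480.3+2.63*2.0, -307.9)
E
```

```text
[ 482.4 -281.4  160. ] [ 462.7 -296.7  160. ]
[ 482.  -280.6  163. ] [ 462.4 -295.8  163. ]
73 [ 484.  -283.2   73. ] [ 464.8 -293.    73. ]
113 [ 478.9 -272.8  113. ] [ 460.3 -282.2  113. ]
pred axis at collar 485.56 -307.9
```

```bash
python3 -m creep '50 -0.1 0.4 0 0; 50 -0.1 0.4 1 0; 50 -0.1 0.4 1.8 0; 50 -0.1 0.4 2.2 0; 50 -0.1 0.4 2.4 0; 50 -0.1 0.4 2.6 0; 50 -0.1 0.4 2.8 0; 50 -0.1 0.4 2.8 0'
python3 -c "
from h import *
goL(486.2,-308,306,29,270)
for n in('scene','top'):
    p,d=grab_frame(n); np.savez('pics/%s18.npz'%n,p=p,d=d)
"
```

```text
clock: 45.1
eef_pos: [482.1, -311.7, 338.5]
tcp_rot: [3.128, -0.022, 0.511]
contact_force: [-0.3, 0.4, -3.8]
opening: 0.564
axis lean mm/100: [ 2.58e+00 -6.00e-02 -1.00e+02]
tcp [ 482.1 -311.7  338.5] yaw 29.3 tilt [-0.75 -1.27] F [-0.3  0.4 -3.8] op 0.564 t 45.1
q [-0.58  0.34  1.81  0.02  0.96 -1.1 ]  shift cm -0.13 -0.52 3.24 roll 0.3
```

```bash
python3 -m creep '50 0 0 1 0; 50 0 0 2 0; 50 0 0 3 0; 50 0 0 3.7 0; 50 0 0 3.7 0; 50 0 0 3.7 0'
python3 -c "
from h import *
goL(486.2,-308,306,29,270)
"
```

```text
clock: 45.8
eef_pos: [483.1, -311.8, 301.5]
tcp_rot: [3.128, -0.022, 0.511]
contact_force: [-0.6, 0.2, -4.0]
opening: 0.565
axis lean mm/100: [ 2.57e+00 -6.00e-02 -1.00e+02]
tcp [ 483.1 -311.8  301.5] yaw 29.3 tilt [-0.75 -1.27] F [-0.6  0.2 -4. ] op 0.565 t 45.8
q [-0.58  0.39  1.84  0.02  0.89 -1.1 ]  shift cm -0.13 -0.53 -0.46 roll 0.3
```

```bash
python3 -m creep '50 0 0 0.1 0; 50 0 0 0.2 0; 50 0 0 0.2 0; 50 0 0 0.2 0'
python3 -m creep '50 0 0 0.1 0; 50 0 0 0.2 0; 50 0 0 0.2 0; 50 0 0 0.2 0'
```

```text
clock: 46.2
eef_pos: [483.4, -311.9, 300.0]
tcp_rot: [3.128, -0.023, 0.511]
contact_force: [0.1, -0.3, 0.8]
opening: 0.561
clock: 46.6
eef_pos: [483.9, -312.2, 299.1]
tcp_rot: [3.126, -0.024, 0.511]
contact_force: [-1.5, 0.6, 8.4]
opening: 0.561
```

```bash
python3 -m creep '50 0 -0.05 -0.1 0; 50 0 -0.05 -0.1 0; 60 0 -0.05 -0.1 0; 75 0 -0.05 -0.1 0; 85 0 -0.05 -0.1 0; 85 0 -0.05 -0.1 0; 85 0 -0.05 -3 0; 85 0 -0.05 -7 0; 85 0 -0.05 -11 0; 85 0 -0.05 -15 0; 85 0 -0.05 -15 0; 85 0 -0.05 -15 0'
python3 -c "
from h import *
goL(410,150,450,80,155)
"
```

```text
clock: 47.8
eef_pos: [479.5, -311.5, 449.9]
tcp_rot: [3.124, -0.025, 0.511]
contact_force: [0.6, -0.6, -0.4]
opening: 0.849
axis lean mm/100: [   3.01   -0.32 -100.  ]
tcp [ 479.5 -311.5  449.9] yaw 29.3 tilt [-1.01 -1.42] F [ 0.6 -0.6 -0.4] op 0.849 t 47.8
q [-0.58  0.22  1.71  0.02  1.18 -1.1 ]  shift cm 16.11 -43.92 -0.38 roll -50.7
```

```bash
python3 -m creep '85 1.6 -4.7 0 0; 85 3.5 -9.4 0 -5; 85 5.2 -14 0 -10; 85 7 -18.5 0 -15; 85 8.8 -23 0 -21; 85 10.5 -28 0 -21; 85 12.3 -33 0 -21; 85 14 -38 0 -21; 85 16 -43.9 0 -21; 85 16 -43.9 0 -21; 85 16 -43.9 0 -21'
python3 - <<'E'
from h import *
D={}
for n in("scene","top"):
    p,d=grab_frame(n); np.savez(f"pics/{n}19.npz",p=p,d=d); cv2.imwrite(f"pics/{n}19.png",p); D[n]=p
for n,pts in (("top",[(185,230)]),("scene",[(291,138)])):
    for u,v in pts:
        try:
            C,a,b,prof=head_meas(n,D[n],u,v,54); print(n,C.round(1),a.round(1),b.round(1))
        except Exception as e: print(n,u,v,repr(e))
goL(409.4,306.1,300,50.3,155)
E
```

```text
clock: 48.9
eef_pos: [403.6, 151.9, 444.7]
tcp_rot: [3.118, -0.015, 0.881]
contact_force: [0.3, -0.1, 0.3]
opening: 0.851
top 185 230 ValueError('max() iterable argument is empty')
scene [408.5 305.5  54. ] 79.5 80.6
axis lean mm/100: [   2.8    -0.44 -100.  ]
tcp [404.2 149.8 444.9] yaw 50.4 tilt [-1.4  -0.83] F [ 0.5 -0.9 -0.4] op 0.844 t 49.0
q [ 0.36 -0.01  1.98 -0.02  1.14 -0.52]  shift cm 11.93 -10.30 14.42 roll 0.1
```

View pics/scene19.png

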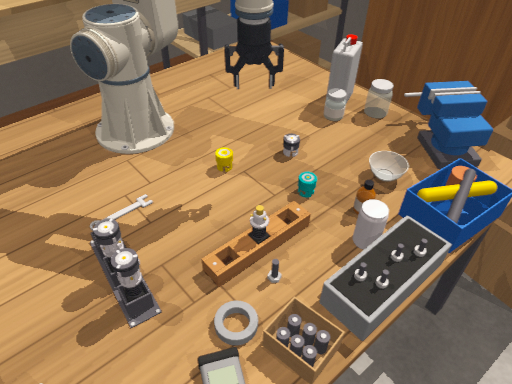

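View pics/top19.png

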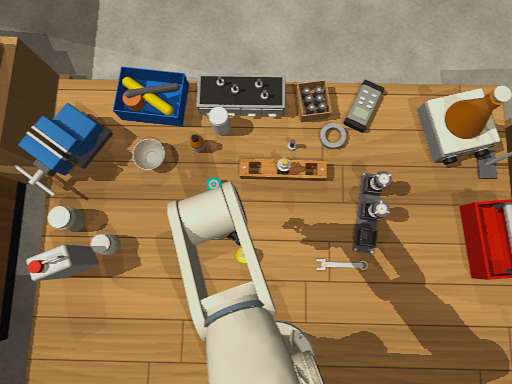

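```bash
python3 -m creep '90 4 -3.4 2 0; 90 8 -6.9 5 0; 90 11.9 -10.3 9 0; 90 11.9 -10.3 13 0; 90 11.9 -10.3 14.4 0; 90 11.9 -10.3 14.4 0; 90 11.9 -10.3 14.4 0'
python3 -c "
from h import *
goL(409.1,305.9,193.5,50.3,155)
"
```

```text
clock: 49.7
eef_pos: [405.3, 305.4, 300.1]
tcp_rot: [3.117, -0.012, 0.878]
contact_force: [0.2, -0.7, -0.1]
opening: 0.905
axis lean mm/100: [   2.66   -0.59 -100.  ]
tcp [405.3 305.4 300.1] yaw 50.3 tilt [-1.39 -0.71] F [ 0.2 -0.7 -0.1] op 0.905 t 49.7
q [ 0.65  0.3   1.98 -0.03  0.84 -0.21]  shift cm -0.05 -0.37 10.65 roll 0.0
```

```bash
python3 -m creep '90 0 -0.1 4 0; 90 0 -0.3 8 0; 90 -0.05 -0.37 10 0; 90 -0.05 -0.37 10.6 0; 90 -0.05 -0.37 10.6 0; 50 -0.05 -0.37 10.6 0; 50 -0.05 -0.37 10.6 0; 50 -0.05 -0.37 10.6 0; 50 -0.05 -0.37 10.6 0; 50 -0.05 -0.37 10.6 0; 50 -0.05 -0.37 10.6 0; 50 -0.05 -0.37 10.6 0; 50 -0.05 -0.37 10.6 0; 50 -0.05 -0.37 8 0; 50 -0.05 -0.37 4 0; 50 -0.05 -0.37 0 0; 50 -0.05 -0.37 -4 0; 50 -0.05 -0.37 -6.5 0; 50 -0.05 -0.37 -6.5 0; 50 -0.05 -0.37 -6.5 0' 80
python3 -c "
from h import *
goL(624,-17.7,365,91,160)
"
```

```text
clock: 51.7
eef_pos: [400.3, 307.7, 365.9]
tcp_rot: [3.117, -0.015, 0.878]
contact_force: [-0.4, -0.1, -1.8]
opening: 0.566
axis lean mm/100: [   2.84   -0.45 -100.  ]
tcp [400.3 307.7 365.9] yaw 50.3 tilt [-1.42 -0.84] F [-0.4 -0.1 -1.8] op 0.566 t 51.7
q [ 0.66  0.21  1.93 -0.03  0.98 -0.2 ]  shift cm -10.98 37.59 0.86 roll -40.7
```

```bash
python3 -m creep '50 -1.4 4.7 0 -5; 50 -2.8 9.4 0 -10; 50 -4.1 14 0 -16; 50 -5.5 18.8 0 -22; 50 -6.9 23.5 0 -28; 50 -8.2 28 0 -34; 50 -9.6 33 0 -40; 50 -11 37.6 0 -40.7; 50 -11 37.6 0 -40.7; 50 -11 37.6 0 -40.7; 50 -11 37.6 0 -40.7'
python3 -c "
from h import *
goL(624,-17.7,308,91,150)
p,d=grab_frame('scene'); np.savez('pics/scene20.npz',p=p,d=d)
e=sense()['eef_pos']
u,v=proj('scene',(624,-17.7,e[2]-140)); print(u,v)
u0,v0=int(u),int(v)
b=yblobs('scene',p,u0,v0,r=7,smin=60,vmin=70,h0=15,h1=34)[:2]; print(b)
print(pix2plane('scene',b[0][1],b[0][2],e[2]-140))
cv2.imwrite('pics/s20.png',cv2.resize(p[v0-20:v0+60,u0-35:u0+35],None,fx=8,fy=7,interpolation=cv2.INTER_CUBIC))
for a in (-125,-119,-113,-5,1,7):
    t=np.radians(a); print(a,np.round(proj('scene',(623+22.5*np.cos(t),-17.7+22.5*np.sin(t),e[2]-194+6)),1))
print(u0-35,v0-20)
"
```

```text
clock: 52.8
eef_pos: [618.3, -16.6, 372.2]
tcp_rot: [3.116, 0.005, 1.588]
contact_force: [0.7, 0.9, -1.1]
opening: 0.569
axis lean mm/100: [   2.55   -0.41 -100.  ]
tcp [618.3 -16.6 372.2] yaw 91.0 tilt [-1.46  0.26] F [ 0.7  0.9 -1.1] op 0.569 t 52.8
q [-0.03  0.37  1.69 -0.    1.06 -1.61]  shift cm -0.02 0.02 6.42 roll -0.0
260.3857716582572 175.19181885521138
[(np.float64(10.666666666666666), np.float64(259.83550347222223), np.float64(175.38845486111111)), (np.float64(2.444444444444444), np.float64(263.9337121212121), np.float64(168.0094696969697))]
[623.72291954 -18.97691129 232.58589486]
-125 [249.1 192.4]
-119 [249.3 193.2]
-113 [249.5 193.9]
-5 [265.9 197.7]
1 [266.7 197.2]
7 [267.5 196.7]
225 155
```

View pics/s20.png

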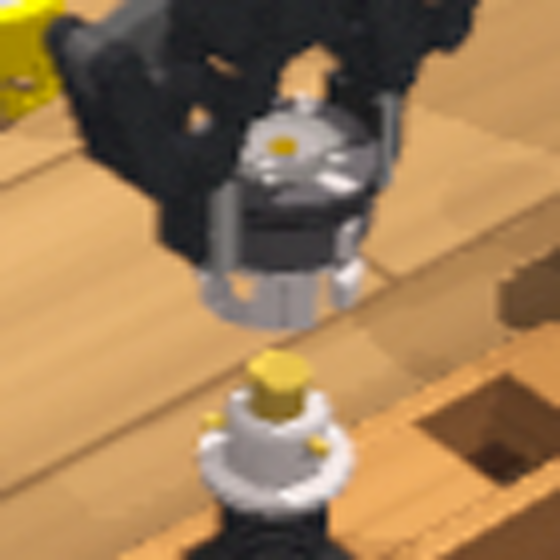

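```bash
python3 -m creep '50 0 0.02 2 0; 50 0 0.02 4 0; 50 0 0.02 4.8 0; 50 0 0.02 5.3 0; 50 0 0.02 5.7 0; 50 0 0.02 6.1 0; 50 0 0.02 6.4 0; 50 0 0.02 6.4 0'
python3 -c "
from h import *
goL(624,-17.7,294,91,150)"
```

```text
clock: 53.65
eef_pos: [620.2, -16.5, 308.5]
tcp_rot: [3.116, 0.005, 1.589]
contact_force: [-0.5, 0.7, -1.2]
opening: 0.563
axis lean mm/100: [   2.62   -0.42 -100.  ]
tcp [620.2 -16.5 308.5] yaw 91.0 tilt [-1.49  0.27] F [-0.5  0.7 -1.2] op 0.563 t 53.65
q [-0.03  0.44  1.73 -0.    0.94 -1.61]  shift cm -0.05 -0.05 1.45 roll 0.0
```

```bash
python3 -m creep '50 0 0 0.4 0; 50 0 0 0.8 0; 50 0 0 1.2 0; 50 0 0 1.5 0; 50 0 0 1.5 0; 50 0 0 1.5 0'
python3 -c "
from h import *
goL(624,-17.7,294,91,150)"
```

```text
clock: 54.25
eef_pos: [621.4, -16.5, 295.4]
tcp_rot: [3.113, 0.005, 1.589]
contact_force: [-2.8, 0.9, 12.7]
opening: 0.564
axis lean mm/100: [   2.91   -0.4  -100.  ]
tcp [621.4 -16.5 295.4] yaw 91.0 tilt [-1.66  0.26] F [-2.8  0.9 12.7] op 0.564 t 54.25
q [-0.03  0.46  1.74 -0.    0.91 -1.61]  shift cm -0.05 -0.18 0.13 roll 0.0
```

```bash
python3 -m creep '50 0 -0.05 0.15 5; 50 0 -0.05 0.15 10; 50 0 -0.05 0.15 16; 50 0 -0.05 0.15 22; 50 0 -0.05 0.15 28; 50 0 -0.05 0.15 34; 50 0 -0.05 0.15 40; 50 0 -0.05 0.15 45; 50 0 -0.05 0.15 50; 50 0 -0.05 0.15 53; 50 0 -0.05 0.15 53; 50 0 -0.05 0.15 53'
python3 -c "
from h import *
print(sense()['wrist_torque'])"
python3 -m creep '50 0 0 -0.3 0; 50 0 0 -0.6 0; 50 0 0 -0.9 0; 50 0 0 -1.4 0; 50 0 0 -3 0; 50 0 0 -5.5 0; 50 0 0 -8 0; 50 0 0 -9 0; 50 0 0 -9 0; 50 0 0 -9 0'
python3 -c "
from h import *
goL(500,-60,306,36,220)
p,d=grab_frame('scene'); np.savez('pics/scene21.npz',p=p,d=d)
e=sense()['eef_pos']
u,v=proj('scene',(e[0]+3,e[1],e[2]-180)); print(u,v)
u0,v0=int(u),int(v)
cv2.imwrite('pics/s21.png',cv2.resize(p[v0-45:v0+65,u0-40:u0+40],None,fx=5,fy=5,interpolation=cv2.INTER_CUBIC))
"
```

```text
clock: 55.45
eef_pos: [621.5, -16.7, 295.7]
tcp_rot: [3.119, -0.022, 0.664]
contact_force: [-2.8, -0.1, 11.8]
opening: 0.563
[-0.07177099  0.62206171  0.05711202]
clock: 56.45
eef_pos: [618.3, -16.3, 385.1]
tcp_rot: [3.119, -0.022, 0.664]
contact_force: [-0.0, 1.0, -4.1]
opening: 0.561
axis lean mm/100: [   3.07   -0.42 -100.  ]
tcp [618.3 -16.3 385.1] yaw 38.0 tilt [-1.27 -1.24] F [-0.   1.  -4.1] op 0.561 t 56.45
q [-0.03  0.35  1.68 -0.    1.08 -0.69]  shift cm -12.66 -4.50 7.54 roll 2.0
259.6769557065083 184.16916316764184
```

View pics/s21.png

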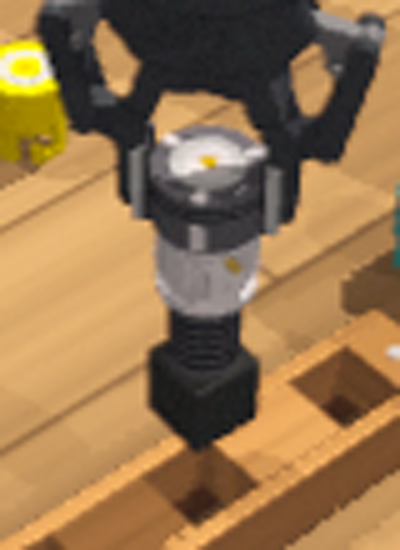

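```bash
python3 -m creep '50 -4.2 -1.5 0 2; 50 -8.4 -3 0 2; 50 -12.7 -4.5 0 2; 50 -12.7 -4.5 0 2; 50 -12.7 -4.5 3 2; 50 -12.7 -4.5 6 2; 50 -12.7 -4.5 7.5 2; 50 -12.7 -4.5 7.5 2; 50 -12.7 -4.5 8 2; 50 -12.7 -4.5 8.5 2; 50 -12.7 -4.5 9 2; 50 -12.7 -4.5 9.4 2; 50 -12.7 -4.5 9.6 2; 50 -12.7 -4.5 9.6 2; 50 -12.7 -4.5 9.6 2'
python3 -m creep '50 0 0 -0.5 0; 50 0 0 -1.5 0; 50 0 0 -4 0; 50 0 0 -7.5 0; 50 0 0 -10.5 0; 50 0 0 -10.5 0; 50 0 0 -10.5 0'
python3 -c "
from h import *
goL(399,-296.4,395,29,220)"
```

```text
clock: 58.0
eef_pos: [494.5, -59.4, 286.9]
tcp_rot: [3.118, -0.025, 0.629]
contact_force: [-2.7, 2.5, 13.3]
opening: 0.567
clock: 58.7
eef_pos: [490.8, -58.9, 392.1]
tcp_rot: [3.117, -0.026, 0.629]
contact_force: [-0.0, -0.7, -4.6]
opening: 0.564
axis lean mm/100: [   3.52   -0.45 -100.  ]
tcp [490.8 -58.9 392.1] yaw 36.0 tilt [-1.39 -1.48] F [-0.  -0.7 -4.6] op 0.564 t 58.7
q [-0.12  0.15  1.93 -0.    1.02 -0.75]  shift cm -21.94 13.29 -0.53 roll 7.0
```

```bash
python3 -c "
from h import *
go(396,-299,370,29)"
python3 -m creep '50 -4 2.5 0 0; 50 -8 5 0 2; 50 -12 7.5 0 4; 50 -16 10 0 6; 50 -20 12 0 7; 50 -21.8 13.6 0 7; 50 -21.8 13.6 0 7; 50 -21.8 13.6 1 7; 50 -21.8 13.6 1.5 7; 50 -21.8 13.6 1.5 7'
python3 - <<'E'
from h import *
go(396,-299,370,29)
ims=[]
for n in('scene','top'):
    p,d=grab_frame(n); np.savez('pics/%s22.npz'%n,p=p,d=d)
    u,v=proj(n,(399,-297,110)); u=int(u);v=int(v); print(n,u-25,v-25)
    c=np.clip((p.astype(np.float32)/255)**0.45*255,0,255).astype(np.uint8)[v-25:v+25,u-25:u+25]
    ims.append(cv2.resize(c,(400,400),interpolation=cv2.INTER_CUBIC))
cv2.imwrite("pics/br22.png",np.hstack(ims))
E
```

```text
tcp [490.8 -58.9 392.1] yaw 36.0 tilt [-1.39 -1.48] F [-0.  -0.7 -4.6] op 0.564 t 58.7
q [-0.12  0.15  1.93 -0.    1.02 -0.75]  shift cm -21.84 13.79 1.99 roll 7.0
clock: 59.7
eef_pos: [394.9, -295.9, 373.0]
tcp_rot: [3.124, -0.027, 0.508]
contact_force: [0.8, 0.6, -3.8]
opening: 0.568
tcp [ 394.9 -295.9  373. ] yaw 29.1 tilt [-1.02 -1.57] F [ 0.8  0.6 -3.8] op 0.568 t 59.7
q [-0.65  0.18  1.95  0.02  0.99 -1.17]  shift cm -0.06 0.32 0.30 roll 0.1
scene 73 193
top 349 210
```

View pics/br22.png

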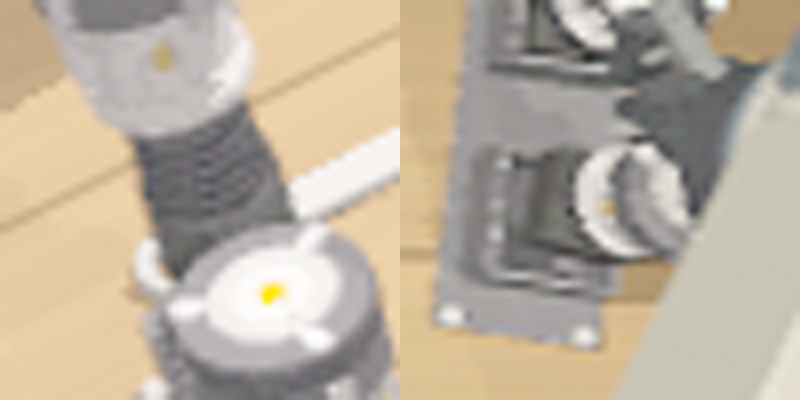

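```bash
python3 - <<'E'
from h import *
z=168
print("collar left",pix2plane("top",370.9,235,z).round(1),"bottom",pix2plane("top",376,242.2,z).round(1))
z=78
print("tail left",pix2plane("top",364.9,237,z).round(1),"bottom",pix2plane("top",367,241.3,z).round(1))
E
```

```text
collar left [ 397.9 -271.4  168. ] bottom [ 377.1 -285.8  168. ]
tail left [ 397.  -276.8   78. ] bottom [ 383.6 -283.1   78. ]
```

```bash
python3 -m creep '50 -0.05 -0.17 1 0; 50 -0.05 -0.17 2 0; 50 -0.05 -0.17 2.5 0; 50 -0.05 -0.17 2.8 0; 50 -0.05 -0.17 3.1 0; 50 -0.05 -0.17 3.3 0; 50 -0.05 -0.17 3.3 0'

```

```text
clock: 60.5
eef_pos: [394.9, -295.1, 340.6]
tcp_rot: [3.123, -0.028, 0.508]
contact_force: [0.3, 0.5, -4.0]
opening: 0.565
```

```bash
python3 -m creep '50 0 0 1 0; 50 0 0 2 0; 50 0 0 3 0; 50 0 0 3.6 0; 50 0 0 3.6 0; 50 0 0 3.6 0'
python3 -m creep '50 0 0 0.15 0; 50 0 0 0.3 0; 50 0 0 0.3 0; 50 0 0 0.3 0'
```

```text
clock: 61.1
eef_pos: [396.0, -295.2, 304.4]
tcp_rot: [3.123, -0.027, 0.508]
contact_force: [-0.7, 0.4, -4.5]
opening: 0.559
clock: 61.5
eef_pos: [396.1, -295.1, 301.4]
tcp_rot: [3.123, -0.027, 0.508]
contact_force: [-1.4, -0.3, -4.1]
opening: 0.566
```

```bash
python3 -m creep '50 0 0 0.1 0; 50 0 0 0.2 0; 50 0 0 0.2 0; 50 0 0 0.2 0'
python3 -m creep '50 0 0 0.1 0; 50 0 0 0.1 0; 50 0 0 0.1 0'
```

```text
clock: 61.9
eef_pos: [396.5, -295.3, 300.0]
tcp_rot: [3.122, -0.028, 0.508]
contact_force: [-1.0, 0.3, 4.4]
opening: 0.566
clock: 62.2
eef_pos: [396.8, -295.4, 299.7]
tcp_rot: [3.122, -0.028, 0.508]
contact_force: [-2.7, 1.7, 9.4]
opening: 0.564
```

Seated stiffly at the same height as the second torch. I'll release, retreat and check.

```bash
python3 -m creep '50 0 -0.03 -0.1 0; 50 0 -0.03 -0.1 0; 60 0 -0.03 -0.1 0; 75 0 -0.03 -0.1 0; 85 0 -0.03 -0.1 0; 85 0 -0.03 -0.1 0; 85 0 -0.03 -3 0; 85 0 -0.03 -7 0; 85 0 -0.03 -11 0; 85 0 -0.03 -15 0; 85 0 -0.03 -15 0; 85 4 -5 -15 0; 85 8 -10 -15 0; 85 12 -15 -15 0; 85 16 -20 -15 0; 85 20 -25 -15 0; 85 24 -30 -15 0; 85 24 -30 -15 0; 85 24 -30 -15 0; 85 24 -30 -15 0'
python3 - <<'E'
from h import *
D={}
for n in("scene","top"):
    p,d=grab_frame(n); np.savez(f"pics/{n}23.npz",p=p,d=d); cv2.imwrite(f"pics/{n}23.png",p); D[n]=p
a=np.radians(-7.6)
for k in(88,0,-88):
    c=np.array([486.2,-308])+k*np.array([np.cos(a),np.sin(a)])
    L=[]
    for n in("top","scene"):
        u,v=proj(n,(*c,158)); 
        b=yblobs(n,D[n],int(round(u)),int(round(v)),r=7,smin=60,vmin=110); L.append((n,*b[0][1:]))
    print(k,c.round(1),"lens",tri(L).round(2), [np.round(x[1:],1) for x in L])
cv2.imwrite("pics/f23.png",np.vstack([cv2.resize(D["scene"][200:330,70:180],(500,590),interpolation=cv2.INTER_CUBIC)]))
E
```

```text
clock: 64.2
eef_pos: [455.8, 87.4, 450.0]
tcp_rot: [3.123, -0.029, 0.512]
contact_force: [0.7, -0.1, 0.5]
opening: 0.848
88 [ 573.4 -319.6] lens [ 570.93 -318.    158.51] [array([383.5, 178.3]), array([123.5, 257.4])]
0 [ 486.2 -308. ] lens [ 485.23 -309.11  158.8 ] [array([381.5, 206.1]), array([106.6, 229.3])]
-88 [ 399.  -296.4] lens [ 402.83 -293.98  159.68] [array([377.5, 233.6]), array([ 95.2, 203.5])]
```

View pics/f23.png

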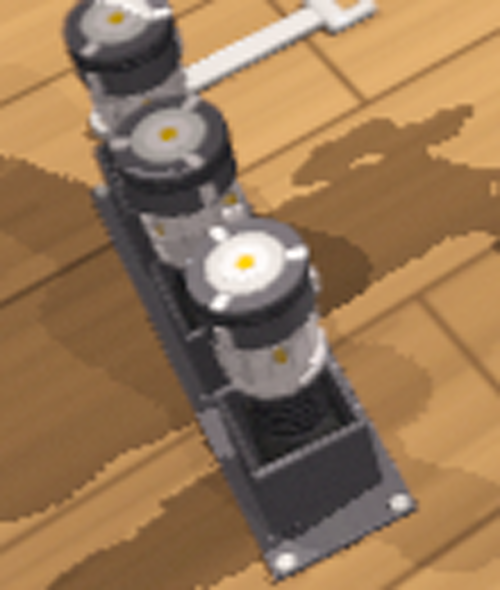

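View pics/top23.png

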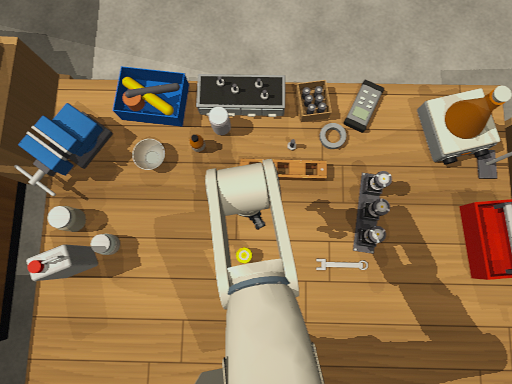

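```bash
python3 -m creep '85 2.5 -4.3 0 0; 85 5 -8.6 0 0; 85 7.5 -13 0 0; 85 10 -17.3 0 0; 85 12.5 -21.6 0 0; 85 15 -26 0 0; 85 15 -26 0 0; 85 15 -26 0 0; 85 15 -26 0 0; 85 15 -26 0 0'
python3 - <<'E'
from h import *
D={}
for n in("scene","top"):
    p,d=grab_frame(n); np.savez(f"pics/{n}24.npz",p=p,d=d); cv2.imwrite(f"pics/{n}24.png",p); D[n]=p; D[n+"d"]=d
a=np.radians(-7.6); vv,uu=np.mgrid[:384,:512]
for k in(88,0,-88):
    c=np.array([486.2,-308])+k*np.array([np.cos(a),np.sin(a)])
    L=[]
    for n in("top","scene"):
        u,v=proj(n,(*c,158)); 
        b=yblobs(n,D[n],int(round(u)),int(round(v)),r=7,smin=60,vmin=110); L.append((n,*b[0][1:]))
        W=depth2world(n,D[n+"d"]); m=np.hypot(uu-L[-1][1],vv-L[-1][2])<3.2; print("  depth",n,np.nanmedian(W[m],0).round(1),np.nanmean(W[m][:,2]).round(1))
    print(k,c.round(1),"lens",tri(L).round(2), [np.round(x[1:],1) for x in L])
cv2.imwrite("pics/f24.png",np.hstack([cv2.resize(D["scene"][190:300,70:160],(400,490),interpolation=cv2.INTER_CUBIC),cv2.resize(D["top"][160:260,340:420],(390,490),interpolation=cv2.INTER_CUBIC)]))
E
```

```text
clock: 65.3
eef_pos: [459.7, 383.0, 448.8]
tcp_rot: [3.121, -0.027, 0.508]
contact_force: [0.8, -0.5, 0.1]
opening: 0.849
  depth top [ 570.5 -317.4  160.6] 159.9
  depth scene [ 570.7 -319.1  159.2] 159.3
88 [ 573.4 -319.6] lens [ 570.93 -317.98  158.5 ] [array([383.5, 178.3]), array([123.5, 257.4])]
  depth top [ 483.7 -307.4  159. ] 159.7
  depth scene [ 484.7 -310.2  159.5] 159.6
0 [ 486.2 -308. ] lens [ 485.01 -309.05  158.77] [array([381.5, 206.3]), array([106.7, 229.2])]
  depth top [ 403.3 -293.3  159. ] 159.0
  depth scene [ 401.6 -294.8  159.6] 159.4
-88 [ 399.  -296.4] lens [ 402.46 -294.05  159.4 ] [array([377.5, 233.7]), array([ 95.1, 203.6])]
```

View pics/f24.png

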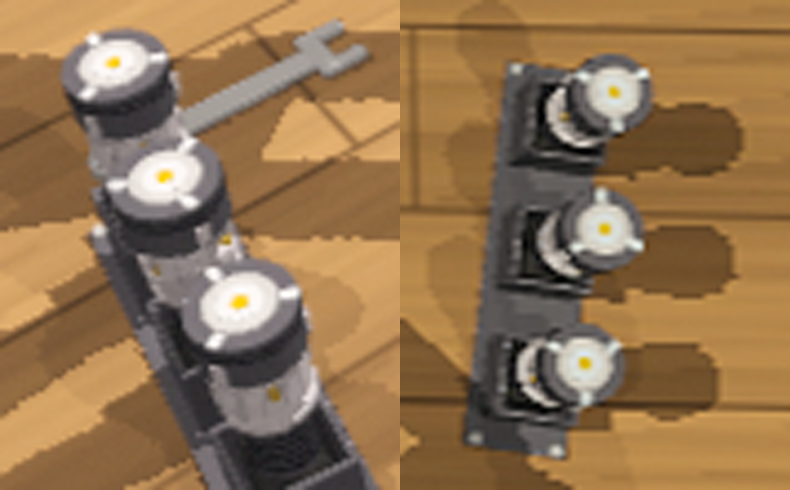

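```bash
python3 - <<'E'
from h import *
p=np.load("pics/scene24.npz")["p"]
def px(x,y): return 70+x*90/400, 190+y*110/490
for nm,L,pins in (("A",(570.9,-318,158.2),[(273,394)]),("C",(485,-309,158.2),[(227,240),(157,268)]),("B",(402.4,-294,158.2),[(142,143)])):
    for q in pins:
        u,v=px(*q); b=yblobs("scene",p,int(round(u)),int(round(v)),r=4,smin=70,vmin=60,h0=15,h1=34)
        if not b: print(nm,"none",u,v); continue
        u,v=b[0][1:]
        best=[]
        for D in np.arange(36,54,.5):
            for a in range(-180,180,2):
                t=np.radians(a); P=(L[0]+20.5*np.cos(t),L[1]+20.5*np.sin(t),L[2]-D); w=proj("scene",P)
                # must face the camera
                if np.cos(t-np.arctan2(-466-L[1],1104-L[0]))>0.2: best.append((np.hypot(w[0]-u,w[1]-v),D,a))
        best.sort(); print(nm,np.round((u,v),1),[(round(float(e),2),float(d),a) for e,d,a in best[:3]])
E
```

```text
A [131.2 278. ] [(0.02, 41.5, -12), (0.16, 41.0, -12), (0.16, 42.0, -12)]
C [120.3 243.3] [(0.04, 38.5, 36), (0.15, 39.0, 36), (0.18, 38.0, 36)]
C [104.8 250.2] [(0.09, 46.0, -74), (0.1, 46.5, -74), (0.13, 45.5, -72)]
B [101.7 221.9] [(0.09, 37.5, -14), (0.14, 37.0, -14), (0.22, 38.0, -14)]
```

```bash
python3 - <<'E'
from h import *
for n in("scene","top"):
    p=np.load(f"pics/{n}24.npz")["p"]
    for nm,L in (("A",(570.9,-318,158.2)),("C",(485,-309,158.2)),("B",(402.4,-294,158.2))):
        u,v=proj(n,L)
        C,a,b,_=head_meas(n,p,int(round(u)),int(round(v)),158.2); print(n,nm,C.round(1),a.round(1),b.round(1))
def Dfit(f,e,lean,lp,pp):
    p=np.load(f"pics/{f}.npz")["p"]
    l=yblobs("scene",p,*lp,r=5,smin=60,vmin=90,h0=15,h1=34)[0]; q=yblobs("scene",p,*pp,r=4,smin=70,vmin=60,h0=15,h1=34)[0]
    L=pix2plane("scene",l[1],l[2],e[2]-140); best=[]
    for D in np.arange(36,54,.5):
        for a in range(-100,40,2):
            t=np.radians(a); w=proj("scene",(L[0]+20.5*np.cos(t)+lean*D,L[1]+20.5*np.sin(t),L[2]-D)); best.append((np.hypot(w[0]-q[1],w[1]-q[2]),D,a))
    best.sort(); print(f,L.round(1),best[:2])
Dfit("scene4",(624.2,77.8,386.7),.0,(294,152),(298,172))
Dfit("scene15",(619.7,-112.4,384.0),.02,(224,193),(221,215))
Dfit("scene21",(618.3,-16.3,385.1),.03,(261,171),(266,192))
E
```

```text
scene A [ 570.1 -318.5  158.2] 62.9 62.8
scene C [ 483.8 -309.6  158.2] 3.5 3.7
scene B [ 400.8 -294.3  158.2] 60.8 60.5
top A [ 571.3 -317.3  158.2] 62.2 62.8
top C [ 485.4 -308.5  158.2] 3.1 3.3
top B [ 402.8 -293.7  158.2] 62.2 61.5
scene4 [625.7  78.6 246.7] [(np.float64(0.09863851421237883), np.float64(42.5), -12), (np.float64(0.1178452663183507), np.float64(43.0), -12)]
scene15 [ 622.8 -112.4  244. ] [(np.float64(0.1061903736819266), np.float64(43.5), -62), (np.float64(0.16801690092552604), np.float64(43.0), -62)]
scene21 [624.2 -18.7 245.1] [(np.float64(0.10936334707454863), np.float64(40.5), -12), (np.float64(0.1457484854173762), np.float64(41.0), -12)]
```

View pics/scene24.png

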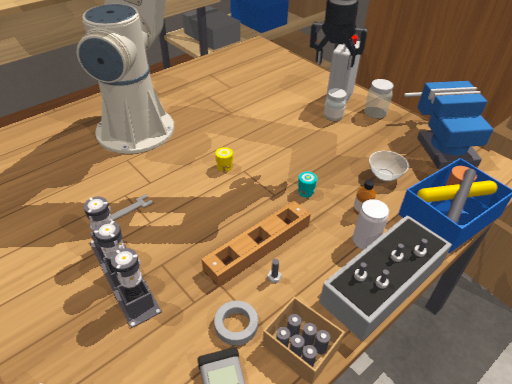

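The scene view shows the rack empty and three headed torches upright in the caddy at (97,208), (108,235) and (126,262). The decoys, bolt, tape, spanner, can, bottle and tub are at their original pixels, and the arm is clear. I'm handing in.

```bash
python3 -c "
from h import *
print(sense()['clock'], sign_off())"
```

```text
the job is handed in; nothing more can be done
65.4 None
```

I handed the job in at 65 s. All three torches have their heads pushed on, twisted and locked, were pressed on the bench to click them on, and stand upright in the three caddy sleeves. All three heads were used; the decoys and bystanders look unmoved in the last picture.

**Heads locked:** each torch was lifted and carried by its head. The pins sit about 45° round from the mouths on all three (43 to 45°).

**Buttons on:** I could not see the buttons, so this rests on force and height.
- I pressed each torch on the bench with about 14 to 17 N, against the 6 N needed.
- The lens tops measured 158.5, 158.8 and 159.4 mm, about 158 mm after allowing for camera bias. They should be 157.5 mm if on and 161.5 mm if off.

**What did not go cleanly or disagreed:**
- **First torch:** I placed it, doubted its button because the contact heights didn't match, then took it out, pressed it again and put it back.
- **Second torch:** it touched a sleeve rim with about 11 N on the way in, so I lifted it, moved it over and lowered it cleanly.
- **Pin height:** the camera estimate was noisy, and in the air the last torch read 2 to 3 mm off the other two. Its seating height matched the second torch's, so I took it as locked.
- **Third torch:** its lens is about 4 mm off the sleeve centre, roughly the play in the sleeve.
- **Tool tilt:** it drifted to nearly 2° during the run.

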